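# Clamp the split moulds and shut them in the roll-top store

## Robot

A 6-joint arm with a two-finger parallel gripper is mounted at the origin on the work surface. World frame = base frame: x ahead of the robot, y to its left, z up, the work surface at z = 0. Lengths are in m, angles in rad, forces in N, time in s.
With the tool pointing down it reaches from about 0.325 to 0.9 m from the base axis. Payload 6.1 kg.
Tool frame: the origin (TCP) lies at the very end of the fingers, on their centre line; the grasp point (between the pads) lies 19 mm behind it (env.grasp_offset is the distance from the TCP to the grasp point, in m); z points along the fingers, y is the line along which they close (so a half turn about z gives the same grasp; the last joint's range is limited). The gripper opens to 87 mm and grips with 3 to 60 N. Pads are 19 mm wide; open, the fingers measure 117 mm over their backs; the gripper's body (75 mm by 190 mm) begins 51 mm behind the grasp point.
Start: joints at [-1.236, 0.22, 1.526, -0, 1.395, -0.126], TCP at [0.278, -0.56, 0.196] pointing down, gripper open.
Joint ranges: [-2.98, 2.98], [-0.91, 2.08], [0.09, 2.57], [-1.24, 4.39], [0.2, 2.65], [-2.68, 2.68]. Speed limits (rad/s): [2.57, 2.57, 3.01, 3.14, 3.14, 3.14].

## Interface

Orientations are given as [roll, pitch, yaw] about the fixed x, y, z axes, in that order (R = Rz(yaw) Ry(pitch) Rx(roll)).
In Python, from plant import env, viewer, search_frame, trace gives the robot as it stands.
- The arm moves only by the tool carry_out, never from a script. Its argument "motion" is one flat list of numbers, 6 for each row, row after row: the shift along the tool's x, y, z in m, then the turn, a rotation vector about the tool's x, y, z in degrees. In form: [dx, dy, dz, ax, ay, az, dx, dy, dz, ax, ay, az, ...]. A call has 1 to 5 rows; each row is the pose to reach, as a shift and turn from the pose commanded when the call began, along the tool's axes at that moment; what a row does not reach only later rows make up. A row lasts 1/8 s, in which the tool goes at most 62.5 mm and 10.7 degrees, less where a joint would pass 70% of its speed; a pose out of reach is approached as far as the arm can. A call with a gripper value outside its range is refused whole. "fingers" is the finger opening in m, from 0 to 0.087, set as the call begins (left out, the last holds). The fingers move at their own pace and stop on an object; the grip force is fixed at half the most. Time passes only in rows, so rows that repeat a pose let the fingers close. It gives the time, the measured TCP pose, the force, the opening and the grip force at its end, in the units of the state.
- env.state(): the state, without advancing time (a new reading comes with each control period).
- viewer.snapshot(name): name is "side" or "top" or "wrist"; returns (picture, depth): 420x560x3 uint8, red, green, blue; 420x560 float32, m along the optical axis (not along the pixel's ray), 0 where there is no reading.
- viewer.camera_params(name): a dict with "fx", "fy", "cx", "cy" (pixels), "k1" (the pictures are not rectified: a ray, as slopes to the right and down, at radius r is drawn at 1 + k1 r^2 times it, then the intrinsics apply), "rvec" (rotation vector, rad) and "tvec" (3), from world to camera coordinates, as OpenCV has them; the wrist camera has in their place "T_tool_cam" (4x4, takes a point from camera to tool coordinates, whose origin is the TCP and whose axes are the flange's). Camera axes: x right, y down, z forward; pixel columns grow to the right and rows downward; lengths in m; the calibration is good to about 2 mm. A picture is of the moment at which its call begins: read the wrist's pose just before it. camera_params takes no time and is no camera call.
- env.hand_in(): hands the job in; it is judged then, once.
Trained networks look in the newest picture that a camera, given by its name, has taken for a name from the list of things; names that differ only in an ending like _2 or _b are one class to them, and where a whole thing is asked for, a point or a joint stands for the part that bears it (a point fixed in the world has none). Each returns a list of dicts, best first, with "conf" (0 to 1); they miss things now and then, are a little off and sometimes report something else, mostly with a low value. They report only what shows in the picture. A call takes as long as a camera call. They do not tell look-alikes from the thing itself.
- search_frame(camera, query): "point" ([row, column] in pixels, amid what is visible of it).
- trace(camera, query): "pixels" (420x560 bool, what is visible of it) and "point" ([row, column] in pixels, amid what is visible of it).
The state is a dict: "time_s": time; "qpos": joint angles; "joint_velocities": joint speeds; "joint_torque": joint torques, N m; "eef_pos": TCP position; "ee_rot": TCP orientation; "contact_force": force on the tool from outside, world axes, zero at the start; "moment": the same for the moment, N m; "finger_gap": finger opening in m; "finger_force": force on a finger pad.
Only numpy, scipy, OpenCV 4.12 (cv2) and the standard library are available. Lean on these libraries where they do the work, as an engineer would, in place of code of your own. Each camera call takes 0.05 s, during which the arm holds its last target. There are 200 camera calls.

## Task

Roll the bench store's slatted shutter right up, close one spring clamp over an end of every split mould on the bench (the pads well on, gripping both faces so that the halves cannot part), and stand all the clamped moulds upright on the store's floor. Then roll the shutter fully shut over them. Spare clamps stay out on the bench; leave the bowl, the wooden block and the magnifier stand where they are.

Things in the scene. Friction and masses are not known exactly. Their poses are not given: they have to be found in the camera images.
- store_floor (a point): Roll-top store fixed to the bench: dark wooden box 344 mm wide, 390 deep, half-round side walls up to 225 mm above the bench. This point: middle of its floor's top, 8 mm above the bench. x points into the store from its front, y to the left seen from the front, z up. Inside 320 mm wide. Sill at the front: x -195 to -183, top 54 mm above the bench. Three moulds fit lengthwise along x at y -90, 0, 90.
- store_axis (a point): Axis (along the store's y, same axes as store_floor) of the shutter's circular track, 22 mm above store_floor. The slats run at radius 185 mm about it, so nothing in the store may stand farther out than 175 mm. The rear roof (from x = +50 mm back) is fixed; with the shutter fully up the store is open from above between the sill and x = +15. Moulds centred at x = -55, clamp to the front, fit well.
- shutter (a joint): Slatted wooden tambour shutter, rad about the track's axis: 0 = shut (lowest slat at the sill), 1.536 = rolled fully up and back. It stays where it is left; moving it takes about 2 to 7 N at the handle.
- shutter_grip (a point): Middle of the shutter's brass handle: a round bar 40 mm long, 16 thick, along the store's y, its middle 31 mm outside the slats, on a 16 mm wide stem; pinch it end to end from above. It moves on a circle of 220 mm about store_axis: joint 0: 16 degrees above level, in front (91 mm above the bench); then up and back; fully open: 14 degrees behind the vertical over the axis (243 mm above the bench).
- mould1_mid (a point): Two-part aluminium mould standing upright: a plain block 80 mm long (x), 24 thick (y), 66 high (z), its halves meeting in a dark seam, a dark pour hole on top; 0.25 to 0.45 kg. This point is its centre, 33 mm above its underside. May be absent.
- mould2_mid (a point): Two-part aluminium mould standing upright: a plain block 80 mm long (x), 24 thick (y), 66 high (z), its halves meeting in a dark seam, a dark pour hole on top; 0.25 to 0.45 kg. This point is its centre, 33 mm above its underside. May be absent.
- mould3_mid (a point): Two-part aluminium mould standing upright: a plain block 80 mm long (x), 24 thick (y), 66 high (z), its halves meeting in a dark seam, a dark pour hole on top; 0.25 to 0.45 kg. This point is its centre, 33 mm above its underside. May be absent.
- clamp1_grip (a point): Spring clamp lying on its side, 26 mm thick (z), 98 long, 80 g. Point: midway between its black handles, half-way up. x towards the jaws: hinge block at +38 mm, rubber pads +60 to +84, handle ends at -14. Handles (flat, 25 long) 57 mm apart outside when free, parallel and 30 apart when fully squeezed (about 15 N): the pads then stand 34 (rear) to 43 mm (tips) apart, 10 when free; an item can enter 34 mm deep.
- clamp1_jaw (a point): The same clamp: the point midway between its jaw pads, in the middle of their length (12 mm behind the jaw tips), half-way up; same axes as its grip point.
- clamp1_l (a joint): How far one jaw arm of this clamp is swung open, rad: 0 free and closed, about 0.15 when it sits on a 24 mm item, 0.36 fully squeezed. The other arm moves alike; the springs close both.
- clamp2_grip (a point): Spring clamp lying on its side, 26 mm thick (z), 98 long, 80 g. Point: midway between its black handles, half-way up. x towards the jaws: hinge block at +38 mm, rubber pads +60 to +84, handle ends at -14. Handles (flat, 25 long) 57 mm apart outside when free, parallel and 30 apart when fully squeezed (about 15 N): the pads then stand 34 (rear) to 43 mm (tips) apart, 10 when free; an item can enter 34 mm deep.
- clamp2_jaw (a point): The same clamp: the point midway between its jaw pads, in the middle of their length (12 mm behind the jaw tips), half-way up; same axes as its grip point.
- clamp2_l (a joint): How far one jaw arm of this clamp is swung open, rad: 0 free and closed, about 0.15 when it sits on a 24 mm item, 0.36 fully squeezed. The other arm moves alike; the springs close both.
- clamp3_grip (a point): Spring clamp lying on its side, 26 mm thick (z), 98 long, 80 g. Point: midway between its black handles, half-way up. x towards the jaws: hinge block at +38 mm, rubber pads +60 to +84, handle ends at -14. Handles (flat, 25 long) 57 mm apart outside when free, parallel and 30 apart when fully squeezed (about 15 N): the pads then stand 34 (rear) to 43 mm (tips) apart, 10 when free; an item can enter 34 mm deep.
- clamp3_jaw (a point): The same clamp: the point midway between its jaw pads, in the middle of their length (12 mm behind the jaw tips), half-way up; same axes as its grip point.
- clamp3_l (a joint): How far one jaw arm of this clamp is swung open, rad: 0 free and closed, about 0.15 when it sits on a 24 mm item, 0.36 fully squeezed. The other arm moves alike; the springs close both.
- bowl: Bystander, a blue-glazed ceramic bowl, 110 mm wide, 55 mm high; origin under its centre; leave it alone.
- bench_pin: Bystander, a wooden block 60 x 130 mm, 44 mm high at one end; origin under its centre; leave it alone.
- helping_hand: Bystander, a magnifier on a stand with a square black 80 mm foot, 250 mm high; origin under its centre; leave it alone.
Not all that is in view belongs to the job. Leave any yellow look-alike of the part that bears mould1_mid alone. What is shaped like the part that bears clamp1_grip but yellow is not meant.

How it is judged:
By the outcome, as a careful person would: the job done as asked, in the order asked, and still so for the second after the job is handed in, with the robot touching nothing.
Of mould1, mould2, mould3 only 2 to 3 are there at a start; the rules pass over those that are not, and their reading is None.
At some moment in a run one of clamp1, clamp2, clamp3 may be knocked a few centimetres aside while the robot is not near it.
It also fails if it takes over 210 s, if anything falls off the work surface, if the arm or the gripper's body presses on something with over 40 N, if the wrist force passes 120 N, or if a joint passes its speed limit or range.

## Working session

There is one attempt and no reset: what is moved stays moved. The work goes in short steps, Python scripts to look and compute and a tool call to move; the robot and the scene stay as the last step left them, time stands still between calls to the robot, and variables do not carry over. Pictures are saved under pics/ and viewed, at most 14 in all, crops included, and the job is handed in when it is done.

Besides the shell and the picture viewer there is one more tool, called as a command line: name --argument value ..., lists and objects as JSON in quotes. carry_out: Moves the arm, as the interface text tells. Its arguments: {"type":"object","properties":{"motion":{"type":"array","items":{"type":"number"}},"fingers":{"type":"number"}},"required":["motion"]}

```bash
ls; mkdir -p pics; cat > h.py <<'E'
import numpy as np, cv2
from plant import env, viewer, search_frame, trace
from scipy.spatial.transform import Rotation as R
def pose():
    s=env.state(); return np.array(s['eef_pos']), R.from_euler('xyz',s['ee_rot'])
def snap(name):
    p,r=pose(); im,d=viewer.snapshot(name); c=viewer.camera_params(name)
    if 'T_tool_cam' in c:
        T=np.eye(4);T[:3,:3]=r.as_matrix();T[:3,3]=p; T=T@np.array(c['T_tool_cam'])
    else:
        T=np.eye(4);T[:3,:3]=cv2.Rodrigues(np.array(c['rvec'],float))[0];T[:3,3]=np.ravel(c['tvec']);T=np.linalg.inv(T)
    return im,d,c,T
def cloud(d,c,T):
    v,u=np.mgrid[:d.shape[0],:d.shape[1]]
    K=np.array([[c['fx'],0,c['cx']],[0,c['fy'],c['cy']],[0,0,1.]])
    n=cv2.undistortPoints(np.stack([u,v],-1).reshape(-1,1,2).astype(np.float64),K,np.array([c['k1'],0,0,0.])).reshape(d.shape+(2,))
    P=np.concatenate([n*d[...,None],d[...,None]],-1)
    return P@T[:3,:3].T+T[:3,3]
def save(im,n): cv2.imwrite('pics/'+n,im[...,::-1])
def rect(m,P,z0=None,z1=None):
    q=P[m]; q=q[np.isfinite(q).all(1)]
    if z0 is not None: q=q[(q[:,2]>z0)&(q[:,2]<z1)]
    return q, cv2.minAreaRect((q[:,:2]*1000).astype(np.float32))
E
python3 - <<'E'
from h import *
a=[]
for n in('top','side'):
    im,d,c,T=snap(n); a.append(im); P=cloud(d,c,T); np.savez(n+'.npz',im=im,d=d,P=P)
    print(n,T[:3,3].round(3),T[:3,2].round(2))
    for q in ['mould1_mid','clamp1_grip','shutter_grip','bowl','bench_pin','helping_hand']:
        for o in search_frame(n,q):
            r,k=map(int,o['point']); print(q,o['conf'],(r,k),P[r,k].round(3))
save(a[0],'top.png'); save(a[1],'side.png')
print(env.state())
E
```

```text
pics
top [0.315 0.115 1.078] [ 0.2   0.01 -0.98]
mould1_mid 0.82 (191, 268) [0.569 0.173 0.068]
mould1_mid 0.66 (177, 222) [0.597 0.293 0.065]
clamp1_grip 0.66 (235, 304) [0.471 0.074 0.021]
shutter_grip 0.6 (213, 463) [ 0.517 -0.262  0.201]
shutter_grip 0.57 (261, 219) [ 0.39   0.289 -0.001]
bowl 0.67 (107, 319) [0.832 0.055 0.014]
bench_pin 0.71 (133, 252) [0.736 0.231 0.028]
helping_hand 0.56 (260, 116) [0.369 0.533 0.062]
side [-0.207  0.801  0.781] [ 0.61 -0.55 -0.57]
mould1_mid 0.92 (233, 259) [0.566 0.184 0.035]
mould1_mid 0.9 (209, 269) [0.636 0.084 0.038]
mould1_mid 0.67 (244, 218) [0.602 0.301 0.037]
mould1_mid 0.58 (296, 275) [0.37  0.297 0.006]
clamp1_grip 0.77 (323, 332) [0.211 0.264 0.016]
clamp1_grip 0.7 (236, 316) [0.471 0.045 0.006]
clamp1_grip 0.67 (286, 208) [0.477 0.419 0.043]
clamp1_grip 0.58 (329, 190) [0.363 0.537 0.08 ]
shutter_grip 0.88 (147, 367) [ 0.518 -0.219  0.191]
bowl 0.76 (181, 248) [0.825 0.016 0.03 ]
bench_pin 0.98 (221, 210) [0.699 0.26  0.044]
helping_hand 0.88 (329, 189) [0.364 0.539 0.081]
{'time_s': 0.7, 'qpos': array([-1.23613765e+00,  2.20344777e-01,  1.52647248e+00, -2.21580205e-05,
        1.39470773e+00, -1.26114212e-01]), 'joint_velocities': array([-0.00162805,  0.00087089, -0.00060231,  0.0006561 , -0.0004334 ,
        0.00106923]), 'joint_torque': array([-1.40990078e-04, -4.94397926e+01, -3.87628770e+01,  7.00204214e-02,
        4.67274617e-02, -1.33257987e-05]), 'eef_pos': array([ 0.27788462, -0.5598359 ,  0.19638647]), 'ee_rot': array([3.14152827e+00, 3.01535776e-05, 4.60776769e-01]), 'contact_force': array([-0.87771809,  0.52038834,  0.36101655]), 'moment': array([-0.03304262, -0.05658851,  0.05063865]), 'finger_force': 0.0, 'finger_gap': 0.08708793063915887}
```

View pics/top.png

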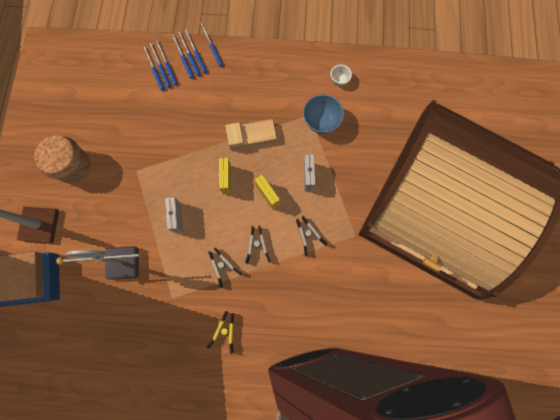

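View pics/side.png

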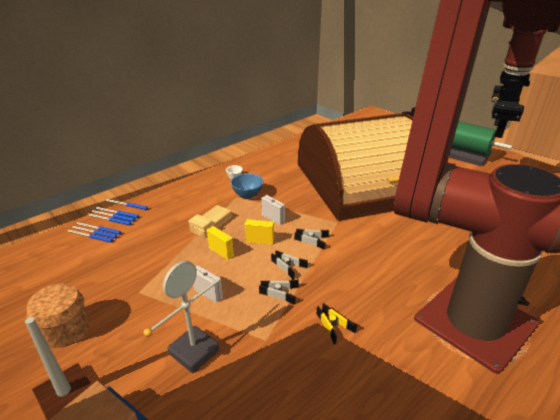

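Top view: two grey moulds sit at (172,310) and (214,172). The yellow blocks at (173,224) and (190,268) are look-alikes. Grey clamps are at (237,310), (245,257) and (264,224), with a yellow one at (330,224). The store is on the right with its brass handle near (262,435). Next I measure these and take a crop to confirm.

```bash
python3 - <<'E'
from h import *
from scipy.optimize import least_squares
z=np.load('top.npz'); im,d,P=z['im'],z['d'],z['P']
for nm,(r,k) in dict(mA=(172,310),mB=(214,172)).items():
    m=np.zeros(d.shape,bool); m[r-25:r+25,k-15:k+15]=1
    q,b=rect(m,P,.055,.08); print(nm,len(q),b,q[:,2].mean())
for r,k in((237,310),(245,257),(264,224)):
    m=np.zeros(d.shape,bool); m[r-25:r+25,k-25:k+25]=1
    q,b=rect(m,P,.012,.04); print('clamp',len(q),b)
hsv=cv2.cvtColor(im,cv2.COLOR_RGB2HSV)
# slats: bright wood above bench
reg=np.zeros(d.shape,bool); reg[130:300,365:560]=1
H=reg&(P[...,2]>.07)&(hsv[...,2]>150)
q=P[H]; print('slat n',len(q),q.min(0),q.max(0))
def f(p):
    x=(q[:,0]-p[0])*np.cos(p[2])+(q[:,1]-p[1])*np.sin(p[2])
    return np.hypot(x,q[:,2]-.03)-p[3]
s=least_squares(f,[.62,-.33,-.47,.188],loss='soft_l1',f_scale=.003); p=s.x; print('fit',p,np.abs(s.fun).mean())
c,sn=np.cos(p[2]),np.sin(p[2])
ok=np.abs(f(p))<.008
y=-(q[ok,0]-p[0])*sn+(q[ok,1]-p[1])*c; print('y range',np.percentile(y,[0,1,50,99,100]))
A=P[reg&(P[...,2]>.06)]; ya=-(A[:,0]-p[0])*sn+(A[:,1]-p[1])*c; print('all y',np.percentile(ya,[0,1,99,100]))
ra=np.hypot((A[:,0]-p[0])*c+(A[:,1]-p[1])*sn,A[:,2]-.03)
h=A[(ra>.208)&(ra<.24)]; hx=(h[:,0]-p[0])*c+(h[:,1]-p[1])*sn; hy=-(h[:,0]-p[0])*sn+(h[:,1]-p[1])*c
print('handle',len(h),h.mean(0),np.median(hx),np.percentile(hy,[2,50,98]))
a=cv2.resize(im[140:300,140:340],(750,600),interpolation=2); save(a,'crop1.png')
E
```

```text
mA 310 ((632.4735717773438, 72.44823455810547), (81.02754211425781, 23.53564453125), 3.1638810634613037) 0.0651819917333958
mB 324 ((496.3662109375, 412.6054382324219), (78.12107849121094, 24.73687744140625), 11.396467208862305) 0.06485210017039668
clamp 264 ((474.4894714355469, 64.82799530029297), (94.56307220458984, 64.23536682128906), 31.41196060180664)
clamp 257 ((430.1069030761719, 217.9048614501953), (97.65423583984375, 97.68912506103516), 17.69599723815918)
clamp 293 ((388.6786804199219, 253.92779541015625), (100.10490417480469, 97.37557983398438), 23.894615173339844)
slat n 14928 [ 0.31458389 -0.46335119  0.08460499] [0.68918539 0.11483233 1.07803959]
fit [ 0.75719571  0.05321519 -0.44156544  0.18855269] 0.007124126198315715
y range [-0.55569932 -0.54917255 -0.39842187 -0.24560569 -0.24007805]
all y [-0.57060227 -0.5637073  -0.22316447 -0.13344545]
handle 139 [ 0.40858726 -0.21885955  0.12896623] -0.19928774809946043 [-0.41569921 -0.39471942 -0.37546417]
```

View pics/crop1.png

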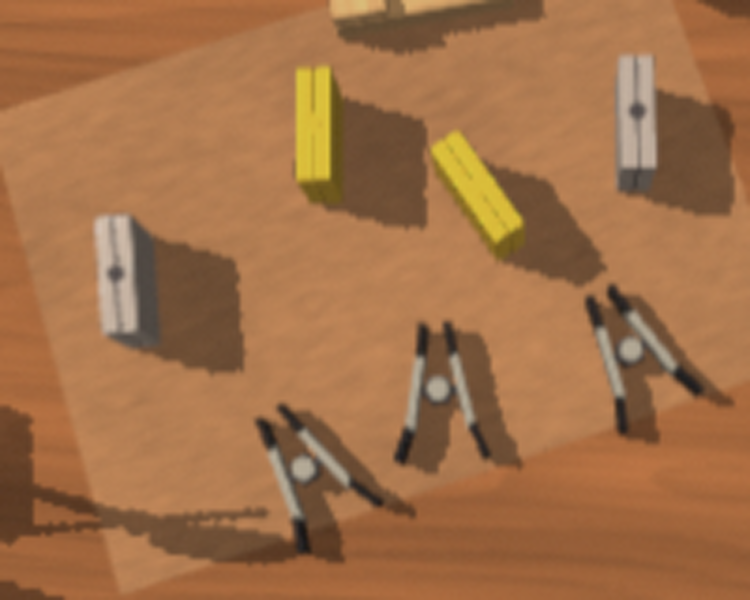

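The crop confirms it: the grey seamed moulds are at top left and right, and the three grey clamps have jaws pointing up (+x) and handles towards the robot. I'll refine the store and handle fit.

```bash
python3 - <<'E'
from h import *
from scipy.optimize import least_squares
z=np.load('top.npz'); im,d,P=z['im'],z['d'],z['P']
hsv=cv2.cvtColor(im,cv2.COLOR_RGB2HSV)
reg=np.zeros(d.shape,bool); reg[130:310,365:560]=1; reg&=d>.3
q=P[reg&(P[...,2]>.07)&(hsv[...,2]>150)]
def f(p,q=q):
    x=(q[:,0]-p[0])*np.cos(p[2])+(q[:,1]-p[1])*np.sin(p[2])
    return np.hypot(x,q[:,2]-.03)-p[3]
s=least_squares(f,[.587,-.306,-.44,.188],loss='soft_l1',f_scale=.002); p=s.x; print('fit',p,np.median(np.abs(s.fun)))
def loc(A):
    c,sn=np.cos(p[2]),np.sin(p[2]);return np.stack([(A[:,0]-p[0])*c+(A[:,1]-p[1])*sn,-(A[:,0]-p[0])*sn+(A[:,1]-p[1])*c,A[:,2]-.03],1)
L=loc(P[reg&(P[...,2]>.06)]); print('y',np.percentile(L[:,1],[.5,1,99,99.5]))
r=np.hypot(L[:,0],L[:,2]); S=L[abs(r-p[3])<.004]
print('slat y',np.percentile(S[:,1],[1,50,99]))
ym=np.mean(np.percentile(L[:,1],[.5,99.5]))
h=L[(r>.215)&(r<.235)&(abs(L[:,1]-ym)<.04)]; print(len(h),h.mean(0),np.percentile(h,[3,97],0),np.degrees(np.arctan2(h[:,2],-h[:,0])).mean(),np.hypot(h[:,0],h[:,2]).mean())
c,sn=np.cos(p[2]),np.sin(p[2])
print('origin',p[0]-ym*sn,p[1]+ym*c,p[2])
rm=reg&(hsv[...,0]>12)&(hsv[...,0]<28)&(hsv[...,1]>150)&(hsv[...,2]>160)
b=P[rm]; lb=loc(b); rr=np.hypot(lb[:,0],lb[:,2]); print('brass',rm.sum(),lb[rr>.2].round(3)[:40:4])
E
```

```text
fit [ 1.52039462  1.66181701 -0.44271933  0.18854013] 0.0010638924410610734
y [-2.3464447  -2.34427271 -2.00387037 -2.00370025]
slat y [-2.33536793 -2.17898676 -2.02072337]
126 [-0.19994804 -2.17577475  0.09944406] [[-0.20630164 -2.19631892  0.09315888]
 [-0.19253911 -2.1563895   0.10308244]] 26.450259887732226 0.22334069681093818
origin 0.588597474135792 -0.30355683264788147 -0.44271933185424805
brass 200 [[ 0.285 -2.283 -0.028]
 [ 0.284 -2.386 -0.031]
 [-0.216 -2.062 -0.03 ]
 [-0.181 -2.169  0.088]
 [-0.181 -2.174  0.089]
 [-0.184 -2.174  0.092]
 [-0.197 -2.156  0.1  ]
 [-0.187 -2.173  0.092]
 [-0.182 -2.182  0.089]
 [-0.195 -2.164  0.099]]
```

carry_out --motion '[0.05, -0.04, -0.03, 0, 0, 10.4, 0.1, -0.08, -0.03, 0, 0, 20.8, 0.15, -0.13, -0.03, 0, 0, 31.2, 0.2, -0.18, -0.03, 0, 0, 41.5, 0.215, -0.198, -0.03, 0, 0, 51.8]' --fingers 0.087

```text
time_s: 1.32
eef_pos: [0.383, -0.2847, 0.2266]
ee_rot: [-3.142, -0.001, -0.449]
contact_force: [1.5, -0.3, -0.9]
finger_gap: 0.0869
finger_force: 0.0
```

```bash
cat >> h.py <<'E'
def to(x,y,z,yaw):
    "shift/turn (tool axes) from the measured pose to a tool-down pose; yaw in deg"
    p,r=pose(); t=R.from_euler('xyz',[np.pi,0,np.radians(yaw)])
    print('at',p.round(4),r.as_euler('xyz',degrees=True).round(1),'go',r.inv().apply(np.array([x,y,z])-p).round(4),np.degrees((r.inv()*t).as_rotvec()).round(1))
E
python3 - <<'E'
from h import *
to(.409,-.2185,.18,-25.4)
im,d,c,T=snap('wrist'); save(im,'w1.png')
P=cloud(d,c,T); P[d<.05]=0
np.savez('w1.npz',im=im,d=d,P=P)
print(T[:3,3])
o=np.array([.5886,-.3036]); L=(P[...,:2]-o)@R.from_euler('z',.4427).as_matrix()[:2,:2].T
r=np.hypot(L[...,0],P[...,2]-.03); m=(r>.213)&(r<.24)&(abs(L[...,1])<.05)&(P[...,2]>.06)
l=L[m]; print(m.sum(),np.percentile(l,[2,50,98],0),np.percentile(P[m][:,2],[2,50,98]))
E
```

```text
at [ 0.383  -0.2847  0.2266] [-180.    -0.   -25.7] go [-0.0053 -0.071   0.0466] [-0.  -0.  -0.3]
[ 0.44433215 -0.31303699  0.41473853]
932 [[-0.2062601  -0.02081227]
 [-0.19746201 -0.0021129 ]
 [-0.19135125  0.01825255]] [0.12355333 0.1300296  0.13218799]
```

carry_out --motion '[-0.005, -0.04, 0.02, 0, 0, 0, -0.005, -0.071, 0.04, 0, 0, 0, -0.005, -0.071, 0.07, 0, 0, 0, -0.005, -0.071, 0.1, 0, 0, 0, -0.005, -0.071, 0.12, 0, 0, 0]'

```text
time_s: 2.0
eef_pos: [0.4079, -0.2202, 0.105]
ee_rot: [-3.141, 0.001, -0.442]
contact_force: [-0.1, 0.4, 0.5]
finger_gap: 0.087
finger_force: 0.0
```

carry_out --motion '[0, 0, 0, 0, 0, 0, 0, 0, 0, 0, 0, 0, 0, 0, 0, 0, 0, 0, 0, 0, 0, 0, 0, 0]' --fingers 0.03

```text
time_s: 2.5
eef_pos: [0.4089, -0.221, 0.1072]
ee_rot: [3.141, -0.002, -0.443]
contact_force: [-1.0, -0.1, -0.3]
finger_gap: 0.0547
finger_force: 0.0
```

carry_out --motion '[0, 0, 0, 0, 0, 0, 0, 0, 0, 0, 0, 0, 0, 0, 0, 0, 0, 0, 0, 0, 0, 0, 0, 0]' --fingers 0.03

```text
time_s: 3.0
eef_pos: [0.4083, -0.2205, 0.1063]
ee_rot: [-3.142, 0.0, -0.443]
contact_force: [0.0, 0.5, 0.5]
finger_gap: 0.0301
finger_force: 0.0
```

carry_out --motion '[0.012, 0, -0.022, 0, 0, 0, 0.026, 0, -0.042, 0, 0, 0, 0.043, 0, -0.061, 0, 0, 0, 0.062, 0, -0.0775, 0, 0, 0, 0.082, 0, -0.092, 0, 0, 0]'

```text
time_s: 3.62
eef_pos: [0.4831, -0.2561, 0.199]
ee_rot: [3.142, -0.0, -0.443]
contact_force: [-0.1, -0.2, 0.0]
finger_gap: 0.0298
finger_force: 0.0
```

carry_out --motion '[0.022, 0, -0.012, 0, 0, 0, 0.045, 0, -0.0215, 0, 0, 0, 0.069, 0, -0.028, 0, 0, 0, 0.0935, 0, -0.032, 0, 0, 0, 0.1185, 0, -0.0335, 0, 0, 0]'

```text
time_s: 4.25
eef_pos: [0.5903, -0.3069, 0.232]
ee_rot: [3.142, -0.0, -0.443]
contact_force: [0.4, -0.8, -0.0]
finger_gap: 0.03
finger_force: 0.0
```

carry_out --motion '[0.025, 0, 0.0015, 0, 0, 0, 0.0545, 0, 0.007, 0, 0, 0, 0.0545, 0, 0.007, 0, 0, 0]'

```text
time_s: 4.62
eef_pos: [0.6392, -0.3301, 0.2226]
ee_rot: [-3.141, 0.002, -0.443]
contact_force: [-0.0, 0.6, -0.0]
finger_gap: 0.03
finger_force: 0.0
```

The fingers closed to 30 mm without touching anything, so I missed the bar. I'll look before trying again.

```bash
python3 - <<'E'
from h import *
im,d,c,T=snap('wrist'); save(im,'w2.png')
im2,d2,c2,T2=snap('top'); 
z=np.load('w1.npz'); 
save(np.hstack([cv2.resize(z['im'],(400,300)),cv2.resize(im2[190:310,360:520],(400,300))]),'w2b.png')
to(.5,-.25,.3,-25.4)
E
```

```text
at [ 0.6383 -0.3297  0.224 ] [-1.80e+02  1.00e-01 -2.54e+01] go [-0.1592 -0.0127 -0.0757] [-0.   0.1  0. ]
```

View pics/w2b.png

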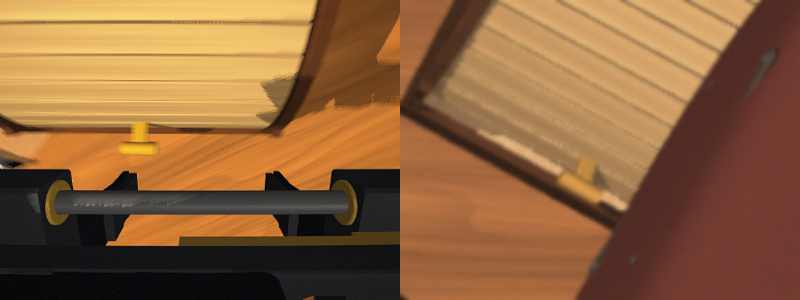

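```bash
python3 - <<'E'
from h import *
z=np.load('w1.npz'); P=z['P']
for v in range(190,225,4): print(v,[tuple(P[v,u].round(3)) for u in (175,195,215)])
im,d,c,T=snap('top'); P=cloud(d,c,T); print(search_frame('top','shutter_grip')[:2])
for r in range(254,272,3): print(r,[tuple(P[r,k].round(3)) for k in (424,430,436,442)])
E
```

```text
190 [(np.float64(0.425), np.float64(-0.164), np.float64(0.0)), (np.float64(0.423), np.float64(-0.223), np.float64(0.121)), (np.float64(0.404), np.float64(-0.206), np.float64(-0.0))]
194 [(np.float64(0.421), np.float64(-0.161), np.float64(-0.001)), (np.float64(0.42), np.float64(-0.222), np.float64(0.123)), (np.float64(0.4), np.float64(-0.204), np.float64(-0.0))]
198 [(np.float64(0.416), np.float64(-0.159), np.float64(0.001)), (np.float64(0.417), np.float64(-0.22), np.float64(0.123)), (np.float64(0.395), np.float64(-0.202), np.float64(-0.001))]
202 [(np.float64(0.422), np.float64(-0.204), np.float64(0.126)), (np.float64(0.415), np.float64(-0.22), np.float64(0.129)), (np.float64(0.408), np.float64(-0.235), np.float64(0.128))]
206 [(np.float64(0.419), np.float64(-0.204), np.float64(0.13)), (np.float64(0.412), np.float64(-0.219), np.float64(0.13)), (np.float64(0.405), np.float64(-0.234), np.float64(0.131))]
210 [(np.float64(0.416), np.float64(-0.202), np.float64(0.131)), (np.float64(0.409), np.float64(-0.218), np.float64(0.132)), (np.float64(0.402), np.float64(-0.232), np.float64(0.13))]

[... 1353 characters left out ...]
 np.float64(-0.2), np.float64(0.13)), (np.float64(0.41), np.float64(-0.213), np.float64(0.132)), (np.float64(0.412), np.float64(-0.23), np.float64(0.125)), (np.float64(0.416), np.float64(-0.256), np.float64(0.094))]
266 [(np.float64(0.41), np.float64(-0.227), np.float64(0.05)), (np.float64(0.403), np.float64(-0.215), np.float64(0.129)), (np.float64(0.404), np.float64(-0.227), np.float64(0.132)), (np.float64(0.417), np.float64(-0.29), np.float64(0.003))]
269 [(np.float64(0.405), np.float64(-0.236), np.float64(0.022)), (np.float64(0.403), np.float64(-0.24), np.float64(0.055)), (np.float64(0.398), np.float64(-0.23), np.float64(0.126)), (np.float64(0.409), np.float64(-0.288), np.float64(0.009))]
```

View pics/w2.png

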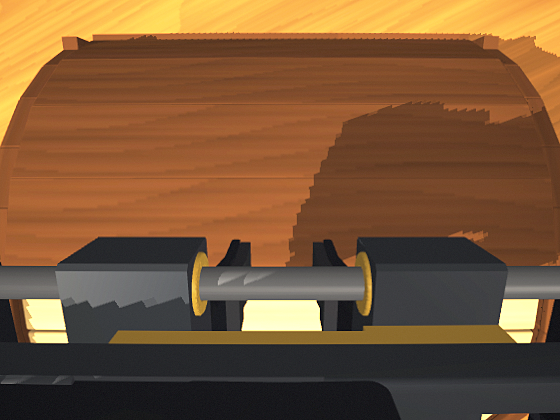

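```bash
python3 - <<'E'
from h import *
p,r=pose()
im,d,c,T=snap('wrist'); P=cloud(d,c,T); Q=(P-p)@r.as_matrix()
print(np.array(c['T_tool_cam']).round(3), c['fx'],c['cx'],c['cy'],c['k1'])
for v in range(236,330,8): print(v,[(u,tuple(Q[v,u].round(3).tolist())) for u in (228,236,242,250,280,318,326,340)])
z=np.load('w1.npz'); Q=(z['P']-np.array([.383,-.2847,.2266]))@R.from_euler('xyz',[np.pi,0,-.449]).as_matrix()
for v in range(225,330,8): print(v,[(u,tuple(Q[v,u].round(3).tolist())) for u in (170,180,188,380,390,400)])
E
```

```text
[[-0.    -0.969 -0.248  0.068]
 [ 1.    -0.     0.    -0.001]
 [-0.    -0.248  0.969 -0.188]
 [ 0.     0.     0.     1.   ]] 355.97151194714286 281.23943413535983 209.04029262330926 -0.02380204560770019
236 [(228, (0.002, -0.032, 0.007)), (236, (0.002, -0.027, 0.007)), (242, (0.002, -0.024, 0.007)), (250, (0.002, -0.019, 0.007)), (280, (0.001, -0.002, 0.008)), (318, (0.002, 0.02, 0.008)), (326, (0.002, 0.025, 0.006)), (340, (0.002, 0.033, 0.007))]
244 [(228, (-0.003, -0.032, 0.006)), (236, (0.011, -0.022, -0.032)), (242, (0.01, -0.02, -0.029)), (250, (0.009, -0.016, -0.027)), (280, (-0.002, -0.002, 0.005)), (318, (0.01, 0.016, -0.029)), (326, (0.011, 0.02, -0.032)), (340, (-0.003, 0.033, 0.005))]
252 [(228, (0.011, -0.024, -0.043)), (236, (0.011, -0.021, -0.042)), (242, (0.009, -0.019, -0.038)), (250, (0.006, -0.016, -0.03)), (280, (-0.007, -0.002, 0.004)), (318, (0.01, 0.015, -0.04)), (326, (0.01, 0.019, -0.04)), (340, (-0.007, 0.033, 0.005))]
260 [(228, (0.012, -0.023, -0.053)), (236, (0.01, -0.02, -0.05)), (242, (0.01, -0.018, -0.048)), (250, (0.002, -0.016, -0.03)), (280, (-0.011
[... 4162 characters left out ...]
.166, -0.122, 0.226)), (380, (-0.167, 0.127, 0.227)), (390, (-0.005, 0.043, -0.059)), (400, (0.001, 0.043, -0.071))]
313 [(170, (-0.006, -0.045, -0.064)), (180, (-0.179, -0.133, 0.228)), (188, (-0.179, -0.123, 0.228)), (380, (-0.179, 0.129, 0.229)), (390, (-0.008, 0.042, -0.061)), (400, (-0.002, 0.043, -0.071))]
321 [(170, (-0.009, -0.044, -0.065)), (180, (-0.19, -0.134, 0.227)), (188, (-0.191, -0.124, 0.228)), (380, (-0.19, 0.129, 0.227)), (390, (-0.19, 0.142, 0.226)), (400, (-0.004, 0.042, -0.073))]
329 [(170, (-0.202, -0.148, 0.227)), (180, (-0.203, -0.135, 0.229)), (188, (-0.202, -0.124, 0.227)), (380, (-0.202, 0.13, 0.227)), (390, (-0.203, 0.143, 0.228)), (400, (-0.007, 0.043, -0.073))]
```

```bash
python3 - <<'E'
from h import *
print(env.grasp_offset)
p,r=pose()
im,d,c,T=snap('wrist'); P=cloud(d,c,T); Q=(P-p)@r.as_matrix()
m=(abs(Q[...,1])<.045)&(Q[...,2]<0)&(abs(Q[...,0])<.02); print('tip z max',np.percentile(Q[m][:,2],[50,95,99,100]))
E
```

```text
0.0187
tip z max [-0.07983343 -0.03332907 -0.0279759  -0.0250787 ]
```

Vision shows the real fingertips end about 27 mm short of the reported TCP, which explains the miss just above the bar. I'll go back and reach 25 mm deeper.

carry_out --motion '[-0.06, 0, 0, 0, 0, 0, -0.12, 0, 0, 0, 0, 0, -0.18, 0, 0.0, 0, 0, 0, -0.235, 0, 0, 0, 0, 0, -0.255, -0.001, 0.02, 0, 0, 0]' --fingers 0.087

```text
time_s: 5.55
eef_pos: [0.4076, -0.2192, 0.2068]
ee_rot: [3.14, -0.005, -0.444]
contact_force: [0.3, -0.4, 0.2]
finger_gap: 0.0719
finger_force: 0.0
```

carry_out --motion '[0, 0, 0, 0, 0, 0, 0, 0, 0.04, 0, 0, 0, 0, 0, 0.09, 0, 0, 0, 0, 0, 0.12, 0, 0, 0, 0, 0, 0.123, 0, 0, 0]'

```text
time_s: 6.18
eef_pos: [0.4081, -0.219, 0.0803]
ee_rot: [-3.141, 0.004, -0.443]
contact_force: [0.4, 0.1, 0.4]
finger_gap: 0.0867
finger_force: 0.0
```

carry_out --motion '[0, 0, 0, 0, 0, 0, 0, 0, 0, 0, 0, 0, 0, 0, 0, 0, 0, 0, 0, 0, 0, 0, 0, 0, 0, 0, 0, 0, 0, 0]' --fingers 0.03

```text
time_s: 6.8
eef_pos: [0.4089, -0.2198, 0.0821]
ee_rot: [3.141, -0.0, -0.443]
contact_force: [-0.0, -0.1, 0.9]
finger_gap: 0.045
finger_force: 0.0
```

carry_out --motion '[0, 0, 0, 0, 0, 0, 0, 0, 0, 0, 0, 0, 0, 0, 0, 0, 0, 0]'

```text
time_s: 7.18
eef_pos: [0.4087, -0.22, 0.082]
ee_rot: [3.141, 0.0, -0.443]
contact_force: [-3.3, -1.7, 1.2]
finger_gap: 0.0394
finger_force: 30.0
```

carry_out --motion '[0.012, 0, -0.022, 0, 0, 0, 0.026, 0, -0.042, 0, 0, 0, 0.043, 0, -0.061, 0, 0, 0, 0.062, 0, -0.0775, 0, 0, 0, 0.082, 0, -0.092, 0, 0, 0]'

```text
time_s: 7.8
eef_pos: [0.4809, -0.2542, 0.1728]
ee_rot: [3.141, 0.006, -0.444]
contact_force: [-4.8, -1.4, -4.4]
finger_gap: 0.0398
finger_force: 30.0
```

carry_out --motion '[0.022, 0, -0.012, 0, 0, 0, 0.045, 0, -0.0215, 0, 0, 0, 0.069, 0, -0.028, 0, 0, 0, 0.0935, 0, -0.032, 0, 0, 0, 0.1185, 0, -0.0335, 0, 0, 0]'

```text
time_s: 8.43
eef_pos: [0.5898, -0.3057, 0.2078]
ee_rot: [3.142, 0.002, -0.443]
contact_force: [-4.8, -1.1, 2.3]
finger_gap: 0.0395
finger_force: 30.0
```

carry_out --motion '[0.025, 0, 0.0015, 0, 0, 0, 0.0545, 0, 0.007, 0, 0, 0, 0.0545, 0, 0.007, 0, 0, 0, 0.0545, 0, 0.007, 0, 0, 0]'

```text
time_s: 8.93
eef_pos: [0.6408, -0.3299, 0.2006]
ee_rot: [3.142, -0.004, -0.443]
contact_force: [4.6, -4.8, 0.1]
finger_gap: 0.0396
finger_force: 30.0
```

carry_out --motion '[0, 0, 0, 0, 0, 0, 0, 0, 0, 0, 0, 0, 0, 0, 0, 0, 0, 0, 0, 0, -0.04, 0, 0, 0, 0, 0, -0.08, 0, 0, 0]' --fingers 0.087

```text
time_s: 9.55
eef_pos: [0.6386, -0.3285, 0.2803]
ee_rot: [-3.141, 0.002, -0.443]
contact_force: [0.7, -0.4, 0.2]
finger_gap: 0.0813
finger_force: 0.0
```

carry_out --motion '[-0.045, -0.035, 0, 0, 0, 0, -0.09, -0.07, 0, 0, 0, 0, -0.136, -0.105, 0, 0, 0, 0, -0.182, -0.14, 0, 0, 0, 0, -0.226, -0.174, 0, 0, 0, 0]'

```text
time_s: 10.18
eef_pos: [0.5083, -0.0732, 0.2803]
ee_rot: [-3.141, -0.0, -0.443]
contact_force: [0.1, 0.2, 0.3]
finger_gap: 0.0868
finger_force: 0.0
```

carry_out --motion '[-0.03, -0.023, 0, 0, 0, -10.4, -0.06, -0.046, 0, 0, 0, -20.8, -0.09, -0.069, 0, 0, 0, -31.2, -0.122, -0.093, 0, 0, 0, -41.6, -0.122, -0.093, 0, 0, 0, -51.4]'

```text
time_s: 10.8
eef_pos: [0.4381, 0.0636, 0.2806]
ee_rot: [-3.141, -0.001, 0.463]
contact_force: [0.2, -0.7, 0.5]
finger_gap: 0.0867
finger_force: 0.0
```

```bash
python3 - <<'E'
from h import *
to(.44,.06,.28,26)
im,d,c,T=snap('wrist'); save(im,'w3.png'); P=cloud(d,c,T); P[d<.05]=0; np.savez('w3.npz',im=im,d=d,P=P)
print([ (o['point'],P[int(o['point'][0]),int(o['point'][1])].round(3)) for o in search_frame('wrist','clamp1_grip')])
im,d,c,T=snap('top');P=cloud(d,c,T);np.savez('top2.npz',im=im,d=d,P=P)
a=np.hstack([cv2.resize(cv2.imread('pics/w3.png')[...,::-1],(400,300)),cv2.resize(im[70:310,240:560],(400,300))]);save(a,'v3.png')
E
```

```text
at [0.4381 0.0636 0.2806] [-180.    -0.    26.5] go [0.0001 0.0041 0.0006] [-0.  -0.   0.5]
[([144.3, 292.0], array([0.477, 0.069, 0.025])), ([233.2, 100.2], array([0.261, 0.244, 0.023]))]
```

View pics/v3.png

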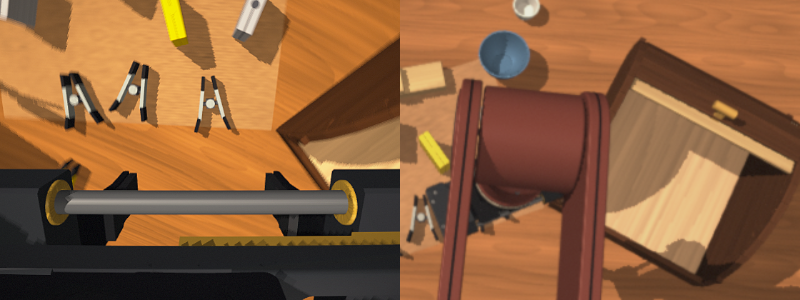

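Wrist view: the shutter is up. The clamp meant for the first mould has its hinge at w3 (144,292), and the grey mould is beyond it at upper right. Next I fit the clamp poses.

```bash
cat >> h.py <<'E'
from scipy.spatial import cKDTree
from scipy.optimize import minimize
def clampfit(P,hx,hy,yaw0=15,zr=(.019,.032)):
    "hx,hy: rough hinge; returns grip point, yaw deg, extents"
    q=P[(np.hypot(P[...,0]-hx,P[...,1]-hy)<.066)&(P[...,2]>zr[0])&(P[...,2]<zr[1])][:,:2]
    # keep voxel-thinned
    q=np.unique((q*1000).round(),axis=0)/1000
    c=np.array([hx,hy])
    def f(v):
        a=v[0]; n=np.array([-np.sin(a),np.cos(a)]); s=(q-c)@n-v[1]
        m=q-2*s[:,None]*n
        return np.minimum(cKDTree(q).query(m)[0],.01).mean()
    best=min((minimize(f,[np.radians(yaw0+k),0],method='Nelder-Mead',options=dict(initial_simplex=[[np.radians(yaw0+k),0],[np.radians(yaw0+k+4),0],[np.radians(yaw0+k),.004]])) for k in(-30,-20,-10,0,10,20,30)),key=lambda r:r.fun)
    a,o=best.x; u=np.array([np.cos(a),np.sin(a)]); n=np.array([-u[1],u[0]])
    t=(q-c)@u; s=(q-c)@n-o; e=np.percentile(t,[.5,99.5]); w=np.percentile(s[t<e[0]+.025],[1,99])
    g=c+o*n+u*((e[0]+.014)+(e[1]-.084))/2
    print('grip',g.round(4),'yaw',np.degrees(a).round(1),'len',(e[1]-e[0]).round(4),'w',(w[1]-w[0]).round(4),'res',round(best.fun,5),len(q))
    return g,np.degrees(a)
def mould(P,x,y,rad=.055):
    m=(np.hypot(P[...,0]-x,P[...,1]-y)<rad)
    q,b=rect(m,P,.06,.075); (cx,cy),(w,h),a=b
    if w<h: a-=90;w,h=h,w
    if a>90:a-=180
    if a<-90:a+=180
    print('mould',round(cx/1000,4),round(cy/1000,4),'size',round(w,1),round(h,1),'yaw',round(a,2),'z',q[:,2].mean().round(4))
    return cx/1000,cy/1000,a
E
python3 - <<'E'
from h import *
z=np.load('w3.npz');P=z['P']
print(P[144,150],P[126,187],P[140,103])
clampfit(P,.477,.069)
clampfit(P,*P[126,187][:2])
clampfit(P,*P[140,103][:2])
mould(P,.632,.072,.06)
T=np.load('top.npz')['P']; clampfit(T,.477,.07); mould(T,.632,.072);mould(T,.496,.413)
E
```

```text
[0.39406495 0.2328987  0.00092914] [0.43962464 0.19345774 0.02362774] [0.37844258 0.27946505 0.02617853]
grip [0.447 0.047] yaw 31.2 len 0.0928 w 0.0628 res 0.00053 978
grip [0.4057 0.1899] yaw 8.0 len 0.0931 w 0.0639 res 0.00054 1055
grip [0.3521 0.2588] yaw 37.1 len 0.0933 w 0.0917 res 0.00084 1050
mould 0.6201 0.0722 size 52.6 24.5 yaw 3.69 z 0.0656
grip [0.4442 0.0469] yaw 30.7 len 0.0939 w 0.0631 res 0.00111 229
mould 0.6325 0.0724 size 81.0 23.4 yaw 3.57 z 0.0653
mould 0.4964 0.4126 size 78.1 24.7 yaw 11.4 z 0.0652
```

carry_out --motion '[0, 0.018, 0.06, 0, 0, -4.5, 0, 0.018, 0.12, 0, 0, -4.5, 0, 0.018, 0.18, 0, 0, -4.5, 0, 0.018, 0.235, 0, 0, -4.5, 0, 0.018, 0.26, 0, 0, -4.5]'

```text
time_s: 11.58
eef_pos: [0.4444, 0.0448, 0.0168]
ee_rot: [-3.138, 0.005, 0.527]
contact_force: [0.1, -0.0, 0.3]
finger_gap: 0.0873
finger_force: 0.0
```

carry_out --motion '[0, 0, 0.015, 0, 0, 0, 0, 0, 0.03, 0, 0, 0, 0, 0, 0.04, 0, 0, 0, 0, 0, 0.043, 0, 0, 0, 0, 0, 0.043, 0, 0, 0]'

```text
time_s: 12.2
eef_pos: [0.4476, 0.0452, -0.0223]
ee_rot: [3.141, -0.001, 0.532]
contact_force: [-0.3, -1.0, -0.9]
finger_gap: 0.0872
finger_force: 0.0
```

```bash
python3 - <<'E'
from h import *
to(.446,.047,-.023,31)
p,r=pose(); im,d,c,T=snap('wrist'); P=cloud(d,c,T); P[d<.05]=0
clampfit(P,.479,.068,31); save(im,'w4.png')
Q=(P-p)@r.as_matrix(); m=(abs(Q[...,1])<.055)&(abs(Q[...,1])>.041)&(abs(Q[...,0])<.02)&(Q[...,2]<0)&(P[...,2]>.001); print(np.percentile(P[m][:,2],[0,1,5]))
E
```

```text
at [ 0.4476  0.0452 -0.0223] [180.   -0.   30.5] go [-0.0005 -0.0023  0.0007] [ 0.  -0.  -0.5]
grip [0.4472 0.0475] yaw 31.0 len 0.0935 w 0.105 res 0.00047 1530
[0.00100496 0.00148467 0.00933879]
```

carry_out --motion '[0, -0.002, 0, 0, 0, 0, 0, -0.002, 0, 0, 0, 0, 0, -0.002, 0, 0, 0, 0, 0, -0.002, 0, 0, 0, 0, 0, -0.002, 0, 0, 0, 0]' --fingers 0.02

```text
time_s: 12.88
eef_pos: [0.4464, 0.0469, -0.0225]
ee_rot: [3.141, -0.0, 0.532]
contact_force: [-0.6, -0.6, 2.0]
finger_gap: 0.0452
finger_force: 8.7
```

carry_out --motion '[0, 0, 0, 0, 0, 0, 0, 0, 0, 0, 0, 0, 0, 0, 0, 0, 0, 0, 0, 0, 0, 0, 0, 0, 0, 0, 0, 0, 0, 0]'

```text
time_s: 13.5
eef_pos: [0.4465, 0.0469, -0.0224]
ee_rot: [3.141, -0.0, 0.532]
contact_force: [0.8, -0.0, 4.7]
finger_gap: 0.0288
finger_force: 30.0
```

carry_out --motion '[0, 0, 0, 0, 0, 0, 0, 0, 0, 0, 0, 0, 0, 0, -0.01, 0, 0, 0, 0, 0, -0.02, 0, 0, 0, 0, 0, -0.02, 0, 0, 0]'

```text
time_s: 14.12
eef_pos: [0.447, 0.0469, -0.0017]
ee_rot: [3.141, -0.002, 0.532]
contact_force: [0.3, -0.5, -0.3]
finger_gap: 0.029
finger_force: 30.0
```

```bash
python3 - <<'E'
from h import *
im,d,c,T=snap('wrist'); save(im,'w5.png'); P=cloud(d,c,T); P[d<.05]=0; np.savez('w5.npz',im=im,d=d,P=P)
mould(P,.632,.072,.06)
to(.4888,.0634,-.002,3.6)
E
```

```text
mould 0.0 0.0 size 0.0 0.0 yaw 0.0 z nan
at [ 0.4466  0.0469 -0.0021] [ 1.80e+02 -1.00e-01  3.05e+01] go [ 0.0447  0.0072 -0.0001] [ 0.  -0.1 26.9]h.py:52: RuntimeWarning: Mean of empty slice.
  print('mould',round(cx/1000,4),round(cy/1000,4),'size',round(w,1),round(h,1),'yaw',round(a,2),'z',q[:,2].mean().round(4))
  ret = ret.dtype.type(ret / rcount)
```

View pics/w5.png

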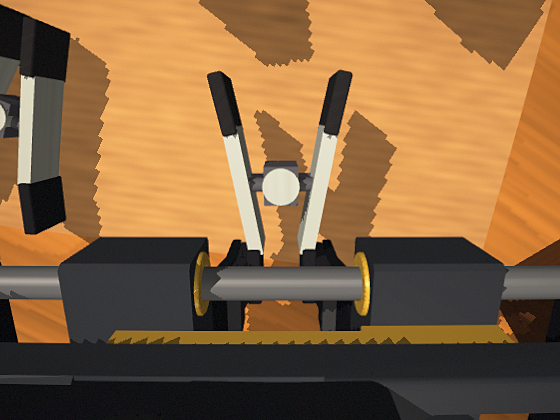

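Pads are open either side of the held clamp's centre line (cols 220 and 342, rows 75–135). The grip is good, so I move in front of mould A.

carry_out --motion '[0.01, 0.002, 0, 0, 0, 9, 0.025, 0.004, 0, 0, 0, 18, 0.044, 0.007, 0, 0, 0, 26.9, 0.044, 0.007, 0, 0, 0, 26.9, 0.044, 0.007, 0, 0, 0, 26.9]'

```text
time_s: 14.8
eef_pos: [0.4865, 0.0632, -0.0033]
ee_rot: [-3.142, 0.002, 0.066]
contact_force: [-0.1, -0.4, -1.0]
finger_gap: 0.0289
finger_force: 30.0
```

```bash
python3 - <<'E'
from h import *
p,r=pose(); im,d,c,T=snap('wrist'); save(im,'w6.png'); P=cloud(d,c,T); P[d<.05]=0
to(.5387,.0665,-.002,3.6)
m=(P[...,2]>.058)&(P[...,2]<.075)&(P[...,0]>.55)&(abs(P[...,1]-.07)<.05); q=P[m]; print(len(q),q.min(0),q.max(0), rect(m,P)[1])
Q=(P-p)@r.as_matrix()
k=(Q[...,0]>.05)&(Q[...,0]<.1)&(abs(Q[...,1])<.04)&(P[...,2]>.03)&(P[...,2]<.06); j=Q[k]
for s in(-1,1):
    a=j[j[:,1]*s>0]; print('jaw',s,len(a),a[:,0].max(),np.percentile(a[:,1],[1,50,99]),np.percentile(P[k][j[:,1]*s>0][:,2],[50,99]))
qm=Q[m]; print('mould in tool: x',qm[:,0].min(),'y',np.percentile(qm[:,1],[1,99]))
E
```

```text
at [ 0.4865  0.0631 -0.0032] [-1.8e+02  1.0e-01  3.7e+00] go [ 0.0523  0.0001 -0.0013] [-0.   0.1  0.1]Traceback (most recent call last):
  File "<stdin>", line 4, in <module>
    return umr_minimum(a, axis, None, out, keepdims, initial, where)
ValueError: zero-size array to reduction operation minimum which has no identity
```

```bash
python3 - <<'E'
from h import *
p,r=pose(); im,d,c,T=snap('wrist'); P=cloud(d,c,T); P[d<.05]=0
Q=(P-p)@r.as_matrix()
k=(Q[...,0]>.05)&(Q[...,0]<.13)&(abs(Q[...,1])<.06)&(P[...,2]>.008)&(P[...,2]<.075)
n,l,st,ce=cv2.connectedComponentsWithStats(k.astype(np.uint8))
for i in range(1,n):
    if st[i,4]>60: a=Q[l==i]; print(st[i],'x',np.percentile(a[:,0],[1,99]).round(4),'y',np.percentile(a[:,1],[1,50,99]).round(4),'z',np.percentile(P[l==i][:,2],[1,99]).round(3))
E
```

```text
[ 251    0   65   28 1597] x [0.1082 0.1099] y [-0.0116 -0.0001  0.0114] z [0.009 0.047]
[ 207   71   42   95 2067] x [0.0505 0.0849] y [-0.0278 -0.0214 -0.0158] z [0.021 0.046]
[ 313   70   39   96 2035] x [0.0505 0.0852] y [0.0136 0.0189 0.0246] z [0.021 0.046]
```

carry_out --motion '[0.012, 0.001, 0, 0, 0, 0, 0.025, 0.001, 0, 0, 0, 0, 0.038, 0.001, 0, 0, 0, 0, 0.053, 0.001, 0, 0, 0, 0, 0.053, 0.001, 0, 0, 0, 0]'

```text
time_s: 15.52
eef_pos: [0.5422, 0.0656, -0.0024]
ee_rot: [3.142, -0.001, 0.063]
contact_force: [-0.1, 0.1, -1.3]
finger_gap: 0.029
finger_force: 30.0
```

carry_out --motion '[0, 0, 0, 0, 0, 0, 0, 0, 0, 0, 0, 0, 0, 0, 0, 0, 0, 0, 0, 0, 0, 0, 0, 0, 0, 0, 0, 0, 0, 0]' --fingers 0.087

```text
time_s: 16.15
eef_pos: [0.5407, 0.0656, -0.0024]
ee_rot: [3.142, -0.0, 0.063]
contact_force: [0.2, -0.7, 0.2]
finger_gap: 0.0708
finger_force: 0.0
```

carry_out --motion '[0, 0, 0, 0, 0, 0, 0, 0, 0, 0, 0, 0, 0, 0, -0.04, 0, 0, 0, 0, 0, -0.1, 0, 0, 0, 0, 0, -0.16, 0, 0, 0]'

```text
time_s: 16.77
eef_pos: [0.5401, 0.0656, 0.1587]
ee_rot: [-3.141, 0.001, 0.063]
contact_force: [0.9, 0.3, 0.0]
finger_gap: 0.087
finger_force: 0.0
```

```bash
python3 - <<'E'
from h import *
p,r=pose(); im,d,c,T=snap('wrist'); save(im,'w7.png'); P=cloud(d,c,T); P[d<.05]=0; np.savez('w7.npz',im=im,d=d,P=P)
mould(P,.632,.072,.06)
to(.65,.0735,.1,3.6)
E
```

```text
mould 0.6349 0.0731 size 79.6 23.9 yaw 4.06 z 0.0657
at [0.5454 0.0656 0.1686] [179.9  -0.7   3.6] go [ 0.104  -0.0013  0.07  ] [ 0.1 -0.7  0. ]
```

View pics/w7.png

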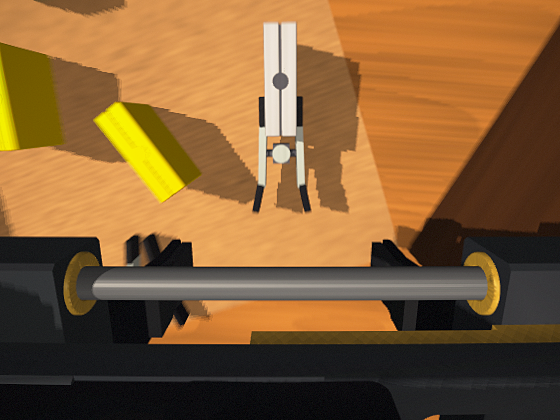

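w7: the clamp is on the near end of the mould (pads at rows 95–135, cols 263 and 298, seam between them). It's seated well. Next, the clearance of mould B from the magnifier and the current poses of the other clamps.

```bash
python3 - <<'E'
from h import *
for n in('top','side'):
    im,d,c,T=snap(n); P=cloud(d,c,T); P[d<.05]=0
    m=(P[...,0]>.2)&(P[...,0]<.5)&(P[...,1]>.38)&(P[...,1]<.75)&(P[...,2]>.08)&(P[...,2]<.35); q=P[m]; print(n,len(q))
    for a in np.arange(.38,.66,.03):
        s=q[(q[:,1]>=a)&(q[:,1]<a+.03)]
        if len(s)>3: print('y',round(a,2),len(s),'x',np.percentile(s[:,0],[2,98]).round(3),'z',np.percentile(s[:,2],[2,98]).round(3))
    if n=='top': print(P[245,257],P[264,224],P[237,310]); mould(P,.496,.413)
    for h in ((.4396,.1935),(.378,.279)):
        try: clampfit(P,*h)
        except Exception as e: print(e)
to(.4057,.19,.2,8)
E
```

```text
top 1201
y 0.44 30 x [0.375 0.381] z [0.149 0.157]
y 0.47 42 x [0.371 0.378] z [0.148 0.221]
y 0.5 164 x [0.365 0.377] z [0.149 0.251]
y 0.53 184 x [0.359 0.372] z [0.086 0.253]
y 0.56 52 x [0.357 0.366] z [0.148 0.24 ]
y 0.59 40 x [0.35  0.359] z [0.148 0.156]
y 0.62 37 x [0.345 0.359] z [0.146 0.159]
[0.43590581 0.1924109  0.02488718] [0.38277895 0.27377159 0.00988391] [0.3801171  0.09064239 0.6224373 ]
mould 0.4967 0.4126 size 77.8 24.8 yaw 11.25 z 0.0653
grip [0.4051 0.1896] yaw 7.6 len 0.0908 w 0.061 res 0.00103 228
grip [0.3522 0.2584] yaw 37.2 len 0.0921 w 0.092 res 0.00131 259
side 2371
y 0.44 29 x [0.373 0.38 ] z [0.148 0.154]
y 0.47 42 x [0.368 0.376] z [0.148 0.211]
y 0.5 365 x [0.365 0.372] z [0.149 0.249]
y 0.53 657 x [0.359 0.368] z [0.087 0.251]
y 0.56 194 x [0.356 0.367] z [0.148 0.242]
y 0.59 52 x [0.348 0.359] z [0.148 0.155]
y 0.62 61 x [0.344 0.356] z [0.145 0.158]
grip [0.402 0.191] yaw 7.2 len 0.0955 w 0.0651 res 0.00149 200
grip [0.3489 0.2593] yaw 37.3 len 0.0926 w 0.0921 res 0.00189 246
at [0.5439 0.0656 0.1622] [180.   -0.5   3.6] go [-0.1297 -0.1329 -0.0391] [ 0.1 -0.5 -4.4]
```

The near end of mould B is blocked for the gripper body by the magnifier arm (x ≈ 0.375, y 0.44–0.63, z 0.15). So I'll clamp mould B at its far end with the middle clamp, turned half round.

carry_out --motion '[-0.043, -0.044, 0, 0, 0, -2, -0.086, -0.088, 0, 0, 0, -4.4, -0.1295, -0.133, 0, 0, 0, -4.4, -0.1295, -0.133, 0, 0, 0, -4.4]'

```text
time_s: 17.42
eef_pos: [0.3993, 0.1921, 0.1556]
ee_rot: [-3.141, 0.003, 0.145]
contact_force: [0.8, 0.3, 0.1]
finger_gap: 0.087
finger_force: 0.0
```

```bash
python3 - <<'E'
from h import *
im,d,c,T=snap('wrist'); P=cloud(d,c,T); P[d<.05]=0
g,a=clampfit(P,.4396,.1935,8); to(*g,-.0225,a); clampfit(P,.378,.279,37)
E
```

```text
grip [0.4057 0.1902] yaw 7.9 len 0.0931 w 0.0629 res 0.00041 1490
at [0.4012 0.191  0.1561] [1.8e+02 1.0e-01 8.2e+00] go [0.0047 0.0014 0.1785] [0.  0.1 0.3]
grip [0.3528 0.2591] yaw 37.3 len 0.0928 w 0.0858 res 0.00126 1364
```

carry_out --motion '[0.003, 0.001, 0.06, 0, 0, 0, 0.003, 0.001, 0.12, 0, 0, 0, 0.003, 0.001, 0.155, 0, 0, 0, 0.003, 0.001, 0.17, 0, 0, 0, 0.003, 0.001, 0.178, 0, 0, 0]'

```text
time_s: 18.1
eef_pos: [0.4067, 0.189, -0.0212]
ee_rot: [3.141, 0.001, 0.139]
contact_force: [-0.2, 0.4, -0.5]
finger_gap: 0.0872
finger_force: 0.0
```

carry_out --motion '[0, 0, 0, 0, 0, 0, 0, 0, 0, 0, 0, 0, 0, 0, 0, 0, 0, 0, 0, 0, 0, 0, 0, 0, 0, 0, 0, 0, 0, 0]' --fingers 0.02

```text
time_s: 18.73
eef_pos: [0.407, 0.19, -0.0197]
ee_rot: [-3.141, -0.002, 0.14]
contact_force: [-1.4, 1.1, 7.2]
finger_gap: 0.0451
finger_force: 9.5
```

carry_out --motion '[0, 0, 0, 0, 0, 0, 0, 0, 0, 0, 0, 0, 0, 0, 0, 0, 0, 0, 0, 0, 0, 0, 0, 0, 0, 0, 0, 0, 0, 0]'

```text
time_s: 19.35
eef_pos: [0.4073, 0.1901, -0.0196]
ee_rot: [-3.141, -0.002, 0.14]
contact_force: [-0.3, 0.2, 6.8]
finger_gap: 0.0293
finger_force: 30.0
```

carry_out --motion '[0, 0, 0, 0, 0, 0, 0, 0, 0, 0, 0, 0, 0, 0, -0.03, 0, 0, 0, 0, 0, -0.08, 0, 0, 0, 0, 0, -0.13, 0, 0, 0]'

```text
time_s: 19.98
eef_pos: [0.4053, 0.1895, 0.1103]
ee_rot: [3.141, 0.001, 0.14]
contact_force: [0.9, -0.2, -1.4]
finger_gap: 0.0289
finger_force: 30.0
```

carry_out --motion '[0.03, -0.02, 0, 0, 0, -10.5, 0.07, -0.05, 0, 0, 0, -21, 0.11, -0.08, 0, 0, 0, -31.5, 0.15, -0.11, 0, 0, 0, -42, 0.19, -0.14, 0, 0, 0, -52]'

```text
time_s: 20.6
eef_pos: [0.5755, 0.3558, 0.1087]
ee_rot: [-3.141, 0.001, 1.053]
contact_force: [0.2, 0.3, 0.1]
finger_gap: 0.029
finger_force: 30.0
```

carry_out --motion '[0, 0, 0, 0, 0, -10.5, 0, 0, 0, 0, 0, -21, 0, 0, 0, 0, 0, -31.5, 0, 0, 0, 0, 0, -42, 0, 0, 0, 0, 0, -52]'

```text
time_s: 21.22
eef_pos: [0.5743, 0.3546, 0.1086]
ee_rot: [-3.14, 0.0, 1.961]
contact_force: [-0.2, -0.2, -1.2]
finger_gap: 0.0291
finger_force: 30.0
```

carry_out --motion '[0, 0, 0, 0, 0, -10.5, 0, 0, 0, 0, 0, -21, 0, 0, 0, 0, 0, -31.5, 0, 0, 0, 0, 0, -42, 0, 0, 0, 0, 0, -52]'

```text
time_s: 21.85
eef_pos: [0.5743, 0.3546, 0.1087]
ee_rot: [-3.141, -0.001, 2.868]
contact_force: [-0.8, -0.5, -0.4]
finger_gap: 0.0291
finger_force: 30.0
```

```bash
python3 - <<'E'
from h import *
to(.64,.4412,.11,191.3); print(env.state()['qpos'])
E
```

```text
at [0.5743 0.3546 0.1087] [-180.    -0.   164.3] go [-0.0399  0.1011 -0.0014] [ -0.   -0.1 -27. ]
[ 4.36403569e-01  4.06737542e-01  1.46332296e+00 -3.67340160e-05
  1.27252783e+00 -8.61199155e-01]
```

carry_out --motion '[-0.02, 0.05, 0, 0, 0, -9, -0.04, 0.101, 0, 0, 0, -18, -0.04, 0.101, 0, 0, 0, -27, -0.04, 0.101, 0.04, 0, 0, -27, -0.04, 0.101, 0.08, 0, 0, -27]'

```text
time_s: 22.48
eef_pos: [0.6412, 0.4411, 0.0282]
ee_rot: [3.141, 0.001, -2.949]
contact_force: [-0.2, 0.6, -0.9]
finger_gap: 0.029
finger_force: 30.0
```

carry_out --motion '[0, 0, 0.015, 0, 0, 0, 0, 0, 0.027, 0, 0, 0, 0, 0, 0.027, 0, 0, 0]'

```text
time_s: 22.85
eef_pos: [0.6412, 0.4408, 0.0025]
ee_rot: [3.142, 0.0, -2.95]
contact_force: [0.2, -0.2, -0.4]
finger_gap: 0.0285
finger_force: 30.0
```

```bash
cat > fit2.py <<'E'
from h import *
p,r=pose(); im,d,c,T=snap('wrist'); P=cloud(d,c,T); P[d<.05]=0
Q=(P-p)@r.as_matrix()
k=(Q[...,0]>.05)&(Q[...,0]<.16)&(abs(Q[...,1])<.06)&(P[...,2]>.008)&(P[...,2]<.075)
n,l,st,ce=cv2.connectedComponentsWithStats(k.astype(np.uint8))
for i in range(1,n):
    if st[i,4]>60: a=Q[l==i]; print(st[i],'x',np.percentile(a[:,0],[1,99]).round(4),'y',np.percentile(a[:,1],[1,50,99]).round(4),'z',np.percentile(P[l==i][:,2],[1,99]).round(3))
    if st[i,4]>60: f=np.polyfit(a[:,1],a[:,0],1); print('  face slope deg',np.degrees(np.arctan(f[0])).round(1))
to(.64,.4412,.0014,191.3)
E
python3 fit2.py
```

```text
[ 245    0   67   34 1916] x [0.1057 0.1073] y [-0.012  -0.0003  0.0112] z [0.009 0.055]
  face slope deg -0.2
[ 211   76   39   85 1787] x [0.0504 0.0817] y [-0.0255 -0.0195 -0.0144] z [0.024 0.049]
  face slope deg -66.4
[ 315   77   38   84 1764] x [0.0504 0.0814] y [0.0162 0.0214 0.0271] z [0.024 0.049]
  face slope deg 66.4
at [0.6418 0.4411 0.0036] [ 1.80e+02  1.00e-01 -1.69e+02] go [0.0018 0.0004 0.0022] [ 0.   0.1 -0.3]
```

carry_out --motion '[0.012, -0.001, 0, 0, 0, 0, 0.025, -0.001, 0, 0, 0, 0, 0.038, -0.001, 0, 0, 0, 0, 0.0545, -0.001, 0, 0, 0, 0, 0.0545, -0.001, 0, 0, 0, 0]'

```text
time_s: 23.52
eef_pos: [0.5881, 0.4301, 0.0045]
ee_rot: [3.141, 0.002, -2.949]
contact_force: [0.2, -0.2, -1.3]
finger_gap: 0.029
finger_force: 30.0
```

carry_out --motion '[0, 0, 0, 0, 0, 0, 0, 0, 0, 0, 0, 0, 0, 0, 0, 0, 0, 0, 0, 0, 0, 0, 0, 0, 0, 0, 0, 0, 0, 0]' --fingers 0.087

```text
time_s: 24.15
eef_pos: [0.5879, 0.4294, 0.0024]
ee_rot: [3.142, 0.0, -2.95]
contact_force: [-0.5, 1.2, -0.2]
finger_gap: 0.071
finger_force: 0.0
```

carry_out --motion '[0, 0, 0, 0, 0, 0, 0, 0, 0, 0, 0, 0, 0, 0, -0.04, 0, 0, 0, 0, 0, -0.1, 0, 0, 0, 0, 0, -0.16, 0, 0, 0]'

```text
time_s: 24.78
eef_pos: [0.5874, 0.4292, 0.1636]
ee_rot: [-3.141, -0.001, -2.95]
contact_force: [1.1, -0.2, -0.1]
finger_gap: 0.0872
finger_force: 0.0
```

```bash
python3 - <<'E'
from h import *
p,r=pose(); im,d,c,T=snap('wrist'); save(im,'w8.png'); P=cloud(d,c,T); P[d<.05]=0
mould(P,.4967,.4126,.06)
to(.471,.4075,.11,191.3); print(env.state()['qpos'])
E
```

```text
mould 0.4981 0.4128 size 79.0 24.1 yaw 10.88 z 0.0657
at [0.5916 0.4317 0.1755] [ 179.7    0.8 -169. ] go [ 0.1239 -0.001   0.0639] [ 0.3  0.8 -0.3]
[ 5.22879785e-01  4.77047755e-01  1.24139278e+00 -1.93782145e-06
  1.40919967e+00 -1.24003904e+00]
```

View pics/w8.png

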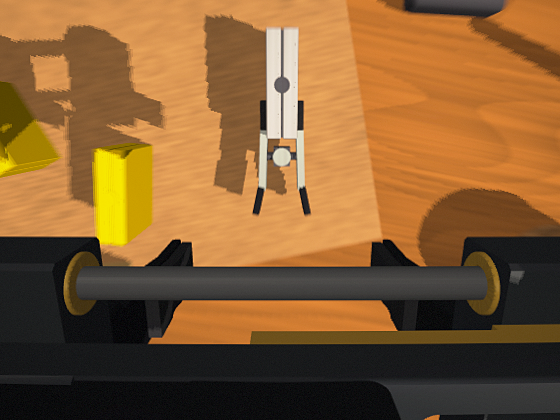

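w8: the second clamp is fully on (pads at rows 100–138, cols 263 and 300), with the seam between them. Now I pick mould B up just behind its centre.

carry_out --motion '[0.05, 0.0005, 0, 0, 0, 0, 0.1, 0.0005, 0.01, 0, 0, 0, 0.1, 0.0005, 0.06, 0, 0, 0, 0.1, 0.0005, 0.06, 0, 0, 0]'

```text
time_s: 25.32
eef_pos: [0.486, 0.4088, 0.0982]
ee_rot: [-3.138, -0.008, -2.949]
contact_force: [-0.1, 0.0, 0.1]
finger_gap: 0.087
finger_force: 0.0
```

```bash
cat > pk.py <<'E'
from h import *
p,r=pose(); im,d,c,T=snap('wrist'); P=cloud(d,c,T); P[d<.05]=0
Q=(P-p)@r.as_matrix(); m=(P[...,2]>.058)&(P[...,2]<.072)&(abs(Q[...,0])<.07)&(abs(Q[...,1])<.03); q=Q[m]
print(len(q),'x',np.percentile(q[:,0],[1,99]).round(4),'y',np.percentile(q[:,1],[1,99]).round(4),'slope',np.degrees(np.arctan(np.polyfit(q[:,0],q[:,1],1)[0])).round(1), p.round(4))
E
python3 pk.py
```

```text
3144 x [-0.0287  0.0271] y [-0.01    0.0134] slope 0.4 [0.486  0.4088 0.0982]
```

carry_out --motion '[-0.003, 0.001, 0.03, 0, 0, 0, -0.003, 0.001, 0.06, 0, 0, 0, -0.003, 0.001, 0.085, 0, 0, 0, -0.003, 0.001, 0.092, 0, 0, 0, -0.003, 0.001, 0.092, 0, 0, 0]'

```text
time_s: 26.0
eef_pos: [0.4934, 0.4128, 0.0115]
ee_rot: [3.141, 0.001, -2.95]
contact_force: [-0.1, 0.2, -0.3]
finger_gap: 0.0868
finger_force: 0.0
```

carry_out --motion '[0, 0, 0, 0, 0, 0, 0, 0, 0, 0, 0, 0, 0, 0, 0, 0, 0, 0, 0, 0, 0, 0, 0, 0, 0, 0, 0, 0, 0, 0]' --fingers 0.01

```text
time_s: 26.62
eef_pos: [0.4922, 0.4123, 0.0104]
ee_rot: [-3.142, -0.0, -2.95]
contact_force: [0.3, -0.5, -0.3]
finger_gap: 0.0447
finger_force: 0.0
```

carry_out --motion '[0, 0, 0, 0, 0, 0, 0, 0, 0, 0, 0, 0, 0, 0, 0, 0, 0, 0, 0, 0, 0, 0, 0, 0, 0, 0, 0, 0, 0, 0]'

```text
time_s: 27.25
eef_pos: [0.4922, 0.4122, 0.0103]
ee_rot: [-3.141, -0.0, -2.95]
contact_force: [1.5, 0.1, 0.8]
finger_gap: 0.0234
finger_force: 29.8
```

carry_out --motion '[0, 0, 0, 0, 0, 0, 0, 0, -0.015, 0, 0, 0, 0, 0, -0.03, 0, 0, 0, 0, 0, -0.06, 0, 0, 0, 0, 0, -0.1, 0, 0, 0]'

```text
time_s: 27.88
eef_pos: [0.4913, 0.412, 0.1108]
ee_rot: [-3.141, -0.002, -2.949]
contact_force: [-0.6, 0.1, -5.0]
finger_gap: 0.0238
finger_force: 29.8
```

carry_out --motion '[0, -0.03, -0.03, 0, 0, 10.4, 0, -0.06, -0.06, 0, 0, 20.8, 0, -0.09, -0.09, 0, 0, 31.2, 0, -0.12, -0.12, 0, 0, 41.6, 0, -0.153, -0.15, 0, 0, 52]'

```text
time_s: 28.5
eef_pos: [0.5213, 0.2615, 0.2624]
ee_rot: [3.14, 0.0, 2.42]
contact_force: [1.1, -0.4, -5.1]
finger_gap: 0.0241
finger_force: 29.9
```

carry_out --motion '[-0.026, -0.03, 0, 0, 0, 10.4, -0.052, -0.06, 0, 0, 0, 20.8, -0.078, -0.09, 0, 0, 0, 31.2, -0.104, -0.12, 0, 0, 0, 41.6, -0.13, -0.152, 0, 0, 0, 52]'

```text
time_s: 29.12
eef_pos: [0.5197, 0.0611, 0.2615]
ee_rot: [3.14, -0.0, 1.513]
contact_force: [-0.3, -0.4, -4.7]
finger_gap: 0.024
finger_force: 29.9
```

carry_out --motion '[-0.04, 0.002, 0, 0, 0, 10.4, -0.08, 0.004, 0, 0, 0, 20.8, -0.12, 0.006, 0, 0, 0, 31.2, -0.16, 0.008, 0, 0, 0, 41.6, -0.2, 0.009, 0, 0, 0, 52]'

```text
time_s: 29.75
eef_pos: [0.5183, -0.1391, 0.2615]
ee_rot: [3.14, -0.001, 0.605]
contact_force: [0.6, 1.6, -5.3]
finger_gap: 0.0239
finger_force: 29.9
```

carry_out --motion '[-0.014, 0.02, 0, 0, 0, 10.4, -0.028, 0.04, 0, 0, 0, 20.8, -0.042, 0.06, 0, 0, 0, 31.2, -0.056, 0.08, 0, 0, 0, 41.6, -0.069, 0.098, 0, 0, 0, 52]'

```text
time_s: 30.38
eef_pos: [0.518, -0.2586, 0.2614]
ee_rot: [3.141, -0.001, -0.303]
contact_force: [-0.7, -0.9, -4.8]
finger_gap: 0.0241
finger_force: 29.9
```

```bash
python3 - <<'E'
from h import *
to(.5241,-.3229,.26,-25.4); print(env.state()['qpos'].round(2),env.state()['finger_gap'])
E
```

```text
at [ 0.518  -0.2586  0.2614] [ 1.80e+02 -1.00e-01 -1.73e+01] go [0.0249 0.0596 0.0014] [ 0.  -0.1  8.1]
[-0.6   0.07  1.57  0.    1.5   1.27] 0.024072449894039158
```

carry_out --motion '[0.012, 0.03, 0, 0, 0, 4, 0.025, 0.0596, 0, 0, 0, 8.1, 0.025, 0.0596, 0, 0, 0, 8.1]'

```text
time_s: 30.75
eef_pos: [0.5243, -0.3242, 0.2609]
ee_rot: [3.141, -0.001, -0.441]
contact_force: [0.2, 1.6, -5.3]
finger_gap: 0.0237
finger_force: 30.0
```

```bash
python3 - <<'E'
from h import *
to(.5241,-.3229,.02,-25.4)
p,r=pose(); im,d,c,T=snap('wrist'); save(im,'w9.png')
P=cloud(d,c,T); P[d<.05]=0
o=np.array([.5886,-.3036]); L=(P[...,:2]-o)@R.from_euler('z',.4427).as_matrix()[:2,:2].T
m=(P[...,2]>-.005)&(P[...,2]<.02)&(abs(L[...,1])<.17)&(abs(L[...,0])<.19); print(m.sum(), np.median(P[m][:,2]))
Q=(P-p)@r.as_matrix(); k=(P[...,2]>.28)&(P[...,2]<.33)&(abs(Q[...,1])<.03)&(abs(Q[...,0])<.06); print('mould top in tool x',np.percentile(Q[k][:,0],[1,99]),np.percentile(P[k][:,2],[5,50,95]))
im,d,c,T=snap('top'); save(im[80:300,330:560],'t9.png')
E
```

```text
at [ 0.5243 -0.3242  0.2609] [ 1.80e+02 -1.00e-01 -2.53e+01] go [-0.0009 -0.0013  0.2409] [ 0.  -0.1  0.1]
28716 0.007864233510314622
mould top in tool x [-0.02325412  0.03558346] [0.29241605 0.31610965 0.31748182]
```

View pics/w9.png

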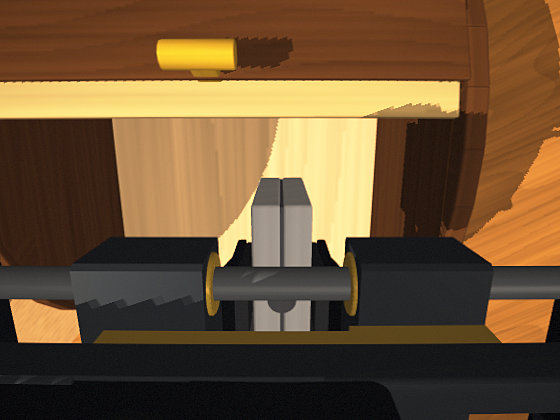

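w9: the mould is held upright above the open store. The shutter edge is at rows 80–118 and the handle at (55,197), both clear of the descent. I go down.

carry_out --motion '[0, -0.001, 0.04, 0, 0, 0, 0, -0.001, 0.085, 0, 0, 0, 0, -0.001, 0.13, 0, 0, 0, 0, -0.001, 0.175, 0, 0, 0, 0, -0.001, 0.2, 0, 0, 0]'

```text
time_s: 31.48
eef_pos: [0.5238, -0.3188, 0.0579]
ee_rot: [-3.14, 0.004, -0.436]
contact_force: [0.5, -0.6, -5.7]
finger_gap: 0.0236
finger_force: 30.0
```

carry_out --motion '[0, 0, 0.015, 0, 0, 0, 0, 0, 0.027, 0, 0, 0, 0, 0, 0.036, 0, 0, 0, 0, 0, 0.041, 0, 0, 0, 0, 0, 0.041, 0, 0, 0]'

```text
time_s: 32.1
eef_pos: [0.525, -0.3214, 0.0194]
ee_rot: [-3.142, -0.0, -0.438]
contact_force: [0.1, -0.1, -4.5]
finger_gap: 0.0237
finger_force: 30.0
```

Not quite touching yet, so I lower a little further.

carry_out --motion '[0, 0, 0.0015, 0, 0, 0, 0, 0, 0.0015, 0, 0, 0, 0, 0, 0.0015, 0, 0, 0]'

```text
time_s: 32.48
eef_pos: [0.5255, -0.3218, 0.0185]
ee_rot: [3.141, -0.001, -0.438]
contact_force: [1.3, -0.1, -3.2]
finger_gap: 0.0239
finger_force: 30.0
```

carry_out --motion '[0, 0, 0.001, 0, 0, 0, 0, 0, 0.001, 0, 0, 0, 0, 0, 0.001, 0, 0, 0, 0, 0, 0.001, 0, 0, 0, 0, 0, 0.001, 0, 0, 0]' --fingers 0.075

```text
time_s: 33.1
eef_pos: [0.525, -0.3213, 0.0169]
ee_rot: [-3.142, -0.0, -0.438]
contact_force: [-0.1, -0.5, 0.4]
finger_gap: 0.0663
finger_force: 0.0
```

carry_out --motion '[0, 0, -0.01, 0, 0, 0, 0, 0, -0.05, 0, 0, 0, 0, 0, -0.11, 0, 0, 0, 0, 0, -0.17, 0, 0, 0, 0, 0, -0.23, 0, 0, 0]'

```text
time_s: 33.72
eef_pos: [0.5248, -0.3212, 0.2498]
ee_rot: [3.141, -0.001, -0.438]
contact_force: [-0.0, -1.2, -0.2]
finger_gap: 0.0752
finger_force: 0.0
```

```bash
python3 - <<'E'
from h import *
p,r=pose(); im,d,c,T=snap('wrist'); save(im,'w10.png'); P=cloud(d,c,T); P[d<.05]=0
o=np.array([.5886,-.3036]); L=(P[...,:2]-o)@R.from_euler('z',.4427).as_matrix()[:2,:2].T
m=(P[...,2]>.068)&(P[...,2]<.085)&(abs(L[...,1])<.1)&(abs(L[...,0])<.15); l=L[m]
print('mould local',rect(m,np.dstack([L,P[...,2]]))[1],np.median(P[m][:,2]),np.percentile(P[m][:,2],[2,98]))
m=(P[...,2]>.03)&(P[...,2]<.065)&(abs(L[...,1]+.045)<.04)&(L[...,0]<-.09)&(L[...,0]>-.18); print('clamp x',np.percentile(L[m][:,0],[1,99]),np.percentile(L[m][:,1],[1,99]))
to(.6275,.0727,.26,4)
im,d,c,T=snap('top'); P=cloud(d,c,T); P[d<.05]=0; mould(P,.634,.073)
E
```

```text
mould local ((-53.42577362060547, -42.64045715332031), (79.65523529052734, 23.877500534057617), 0.6840248703956604) 0.07370727849598446 [0.07163799 0.07537159]
clamp x [-0.14802667 -0.09123608] [-0.06541697 -0.02138928]
at [ 0.5281 -0.3236  0.2603] [179.8  -0.8 -25.1] go [-0.078  -0.4011 -0.0022] [  0.4  -0.8 -29.1]
mould 0.6324 0.0725 size 80.5 23.4 yaw 3.28 z 0.0654
```

View pics/w10.png

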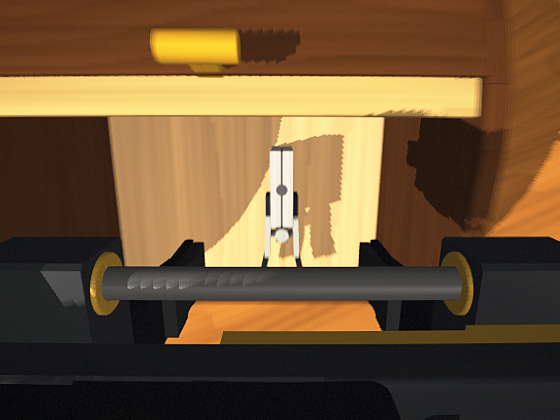

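w10: mould B stands in the store at local (-0.053, -0.043) with its clamp at the front. Now mould A.

carry_out --motion '[-0.009, -0.058, 0, 0, 0, -6, -0.018, -0.116, 0, 0, 0, -12, -0.027, -0.174, 0, 0, 0, -18, -0.036, -0.232, 0, 0, 0, -24, -0.045, -0.29, 0, 0, 0, -29]' --fingers 0.087

```text
time_s: 34.45
eef_pos: [0.6075, -0.0377, 0.2472]
ee_rot: [3.141, -0.001, 0.071]
contact_force: [-0.1, 1.0, -0.3]
finger_gap: 0.0868
finger_force: 0.0
```

```bash
python3 - <<'E'
from h import *
to(.6395,.0732,.11,4)
E
```

```text
at [ 0.6075 -0.0377  0.2472] [180.   -0.    4.1] go [ 0.0397 -0.1084  0.1372] [ 0.  -0.   0.1]
```

carry_out --motion '[0.02, -0.054, 0, 0, 0, 0, 0.0397, -0.108, 0.02, 0, 0, 0, 0.0397, -0.108, 0.08, 0, 0, 0, 0.0397, -0.108, 0.137, 0, 0, 0, 0.0397, -0.108, 0.137, 0, 0, 0]'

```text
time_s: 35.08
eef_pos: [0.6346, 0.0712, 0.104]
ee_rot: [-3.141, 0.012, 0.069]
contact_force: [-0.2, -0.2, 1.0]
finger_gap: 0.0867
finger_force: 0.0
```

```bash
python3 pk.py
```

```text
3782 x [-0.0297  0.0405] y [-0.0136  0.01  ] slope -0.2 [0.6346 0.0712 0.104 ]
```

carry_out --motion '[0.002, 0, 0.03, 0, 0, 0, 0.002, 0, 0.06, 0, 0, 0, 0.002, 0, 0.09, 0, 0, 0, 0.002, 0, 0.0995, 0, 0, 0, 0.002, 0, 0.0995, 0, 0, 0]'

```text
time_s: 35.75
eef_pos: [0.643, 0.0708, 0.0125]
ee_rot: [3.141, -0.003, 0.068]
contact_force: [0.2, -0.1, -0.4]
finger_gap: 0.0867
finger_force: 0.0
```

carry_out --motion '[0, 0, 0, 0, 0, 0, 0, 0, 0, 0, 0, 0, 0, 0, 0, 0, 0, 0, 0, 0, 0, 0, 0, 0, 0, 0, 0, 0, 0, 0]' --fingers 0.01

```text
time_s: 36.38
eef_pos: [0.6414, 0.071, 0.0103]
ee_rot: [-3.142, 0.0, 0.068]
contact_force: [0.5, 0.3, 0.2]
finger_gap: 0.0446
finger_force: 0.0
```

carry_out --motion '[0, 0, 0, 0, 0, 0, 0, 0, 0, 0, 0, 0, 0, 0, 0, 0, 0, 0, 0, 0, 0, 0, 0, 0, 0, 0, 0, 0, 0, 0]'

```text
time_s: 37.0
eef_pos: [0.6415, 0.0712, 0.0103]
ee_rot: [-3.141, -0.0, 0.068]
contact_force: [0.6, 0.2, -0.1]
finger_gap: 0.0236
finger_force: 29.8
```

carry_out --motion '[0, 0, 0, 0, 0, 0, 0, 0, -0.02, 0, 0, 0, 0, 0, -0.07, 0, 0, 0, 0, 0, -0.13, 0, 0, 0, 0, 0, -0.19, 0, 0, 0]'

```text
time_s: 37.62
eef_pos: [0.6409, 0.0707, 0.2029]
ee_rot: [3.141, 0.0, 0.068]
contact_force: [1.3, 0.2, -2.7]
finger_gap: 0.0239
finger_force: 29.8
```

carry_out --motion '[0, 0, -0.06, 0, 0, 0, 0, 0, -0.06, 0, 0, 0]'

```text
time_s: 37.88
eef_pos: [0.6449, 0.0708, 0.2696]
ee_rot: [3.14, -0.014, 0.068]
contact_force: [0.2, 0.7, -3.5]
finger_gap: 0.0238
finger_force: 29.8
```

```bash
python3 - <<'E'
from h import *
c,s=np.cos(-.4427),np.sin(-.4427); x,y=-.049,.045
to(.5886+c*x-s*y,-.3036+s*x+c*y,.26,-25.4)
E
```

```text
at [0.6449 0.0708 0.2696] [179.9  -0.8   3.9] go [-0.1025  0.3064  0.0087] [-0.1 -0.8 29.3]
```

carry_out --motion '[-0.0985, 0.05, 0, 0, 0, 6, -0.0985, 0.1, 0, 0, 0, 12, -0.0985, 0.15, 0, 0, 0, 18, -0.0985, 0.2, 0, 0, 0, 24, -0.0985, 0.25, 0, 0, 0, 29.3]'

```text
time_s: 38.5
eef_pos: [0.5589, -0.187, 0.2595]
ee_rot: [3.141, 0.002, -0.447]
contact_force: [0.3, 0.6, -3.4]
finger_gap: 0.0237
finger_force: 29.9
```

```bash
python3 - <<'E'
from h import *
c,s=np.cos(-.4427),np.sin(-.4427); x,y=-.049,.045
to(.5886+c*x-s*y,-.3036+s*x+c*y,.02,-25.4)
E
```

```text
at [ 0.5589 -0.187   0.2595] [ 1.80e+02  1.00e-01 -2.56e+01] go [0.0284 0.0475 0.2395] [ 0.   0.1 -0.2]
```

carry_out --motion '[0.014, 0.03, 0, 0, 0, 0, 0.0275, 0.0485, 0, 0, 0, 0, 0.0275, 0.0485, 0, 0, 0, 0, 0.0275, 0.0485, 0, 0, 0, 0]'

```text
time_s: 39.0
eef_pos: [0.5643, -0.2396, 0.2599]
ee_rot: [-3.141, 0.001, -0.442]
contact_force: [0.3, 0.4, -2.4]
finger_gap: 0.0236
finger_force: 29.9
```

```bash
python3 - <<'E'
from h import *
c,s=np.cos(-.4427),np.sin(-.4427); x,y=-.049,.045
to(.5886+c*x-s*y,-.3036+s*x+c*y,.02,-25.4)
E
```

```text
at [ 0.5643 -0.2396  0.2599] [-1.80e+02  1.00e-01 -2.54e+01] go [0.0007 0.0026 0.2399] [-0.   0.1  0. ]
```

carry_out --motion '[0, 0.001, 0.04, 0, 0, 0, 0, 0.001, 0.085, 0, 0, 0, 0, 0.001, 0.13, 0, 0, 0, 0, 0.001, 0.175, 0, 0, 0, 0, 0.001, 0.2, 0, 0, 0]'

```text
time_s: 39.62
eef_pos: [0.5624, -0.2389, 0.0574]
ee_rot: [-3.141, 0.004, -0.441]
contact_force: [0.1, 0.1, -2.2]
finger_gap: 0.0235
finger_force: 29.9
```

carry_out --motion '[0, 0, 0.015, 0, 0, 0, 0, 0, 0.027, 0, 0, 0, 0, 0, 0.036, 0, 0, 0, 0, 0, 0.041, 0, 0, 0, 0, 0, 0.042, 0, 0, 0]'

```text
time_s: 40.25
eef_pos: [0.564, -0.2418, 0.0186]
ee_rot: [-3.142, -0.0, -0.443]
contact_force: [-0.9, 0.4, -2.9]
finger_gap: 0.024
finger_force: 29.9
```

carry_out --motion '[0, 0, 0.001, 0, 0, 0, 0, 0, 0.001, 0, 0, 0, 0, 0, 0.001, 0, 0, 0]'

```text
time_s: 40.62
eef_pos: [0.5643, -0.2419, 0.0183]
ee_rot: [3.142, -0.001, -0.443]
contact_force: [-1.4, 2.4, 3.8]
finger_gap: 0.0235
finger_force: 29.9
```

Contact. I release and look.

carry_out --motion '[0, 0, 0, 0, 0, 0, 0, 0, 0, 0, 0, 0, 0, 0, 0, 0, 0, 0, 0, 0, 0, 0, 0, 0, 0, 0, 0, 0, 0, 0]' --fingers 0.075

```text
time_s: 41.25
eef_pos: [0.5638, -0.2417, 0.0173]
ee_rot: [3.142, -0.0, -0.443]
contact_force: [0.5, 0.1, 0.2]
finger_gap: 0.0658
finger_force: 0.0
```

carry_out --motion '[0, 0, -0.01, 0, 0, 0, 0, 0, -0.05, 0, 0, 0, 0, 0, -0.11, 0, 0, 0, 0, 0, -0.17, 0, 0, 0, 0, 0, -0.23, 0, 0, 0]'

```text
time_s: 41.88
eef_pos: [0.5637, -0.2415, 0.2503]
ee_rot: [3.142, -0.001, -0.443]
contact_force: [0.3, -0.8, -0.0]
finger_gap: 0.075
finger_force: 0.0
```

carry_out --motion '[0, 0, -0.03, 0, 0, 0, 0, 0, -0.03, 0, 0, 0, 0, 0, -0.03, 0, 0, 0]' --fingers 0.087

```text
time_s: 42.25
eef_pos: [0.5633, -0.2413, 0.2763]
ee_rot: [-3.141, 0.002, -0.443]
contact_force: [-0.4, 0.6, -0.5]
finger_gap: 0.0864
finger_force: 0.0
```

```bash
python3 - <<'E'
from h import *
p,r=pose(); im,d,c,T=snap('wrist'); save(im,'w11.png'); P=cloud(d,c,T); P[d<.05]=0
o=np.array([.5886,-.3036]); L=(P[...,:2]-o)@R.from_euler('z',.4427).as_matrix()[:2,:2].T
L3=np.dstack([L,P[...,2]])
for y0 in(-.045,.045):
    m=(P[...,2]>.068)&(P[...,2]<.085)&(abs(L[...,1]-y0)<.04)&(abs(L[...,0])<.15)
    if m.sum(): print('mould local',y0,rect(m,L3)[1],np.percentile(P[m][:,2],[2,50,98]))
r3=np.hypot(L[...,0],P[...,2]-.03)
m=(P[...,2]>.22)&(P[...,2]<.262)&(abs(L[...,1])<.04)&(L[...,0]>.02)&(L[...,0]<.08); print('handle',m.sum(),np.percentile(L3[m],[2,50,98],0))
to(.637,-.3265,.27,-25.4)
E
```

```text
mould local -0.045 ((-53.480499267578125, -42.66227340698242), (79.61243438720703, 24.583202362060547), 0.2096368670463562) [0.07058027 0.07376786 0.07549648]
mould local 0.045 ((-55.63954162597656, 46.14942169189453), (23.51801300048828, 79.79015350341797), 89.56597137451172) [0.07190797 0.07380577 0.07555068]
handle 3645 [[ 0.04161178 -0.03725247  0.22023907]
 [ 0.04805791  0.00163509  0.2468863 ]
 [ 0.05873288  0.03698358  0.25214852]]
at [ 0.563  -0.2411  0.2754] [-180.     0.2  -25.4] go [0.1035 0.0454 0.005 ] [-0.   0.2  0. ]
```

View pics/w11.png

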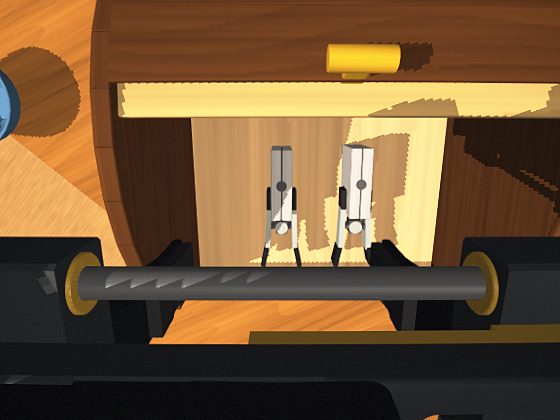

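w11: both clamped moulds stand upright in the store at local (-0.053, -0.043) and (-0.056, 0.046). The handle is at (58,363). I'll grip it, nudge it to the up stop, then close.

carry_out --motion '[0.05, 0.0225, 0, 0, 0, 0, 0.101, 0.0455, 0, 0, 0, 0, 0.101, 0.0455, 0.03, 0, 0, 0, 0.101, 0.0455, 0.065, 0, 0, 0, 0.101, 0.0455, 0.0765, 0, 0, 0]'

```text
time_s: 42.92
eef_pos: [0.6332, -0.3248, 0.1969]
ee_rot: [-3.141, 0.008, -0.443]
contact_force: [-11.5, 6.1, 22.2]
finger_gap: 0.0872
finger_force: 11.1
```

carry_out --motion '[0, 0, 0, 0, 0, 0, 0, 0, 0, 0, 0, 0, 0, 0, 0, 0, 0, 0, 0, 0, 0, 0, 0, 0, 0, 0, 0, 0, 0, 0]' --fingers 0.03

```text
time_s: 43.55
eef_pos: [0.6356, -0.326, 0.201]
ee_rot: [3.142, -0.0, -0.443]
contact_force: [-0.1, -0.3, 0.5]
finger_gap: 0.0449
finger_force: 0.0
```

carry_out --motion '[0, 0, 0, 0, 0, 0, 0, 0, 0, 0, 0, 0, 0, 0, 0, 0, 0, 0, 0, 0, 0, 0, 0, 0]'

```text
time_s: 44.05
eef_pos: [0.6351, -0.3272, 0.2009]
ee_rot: [3.14, -0.0, -0.444]
contact_force: [-1.2, -4.8, 0.2]
finger_gap: 0.0397
finger_force: 30.0
```

carry_out --motion '[0.003, 0, 0.001, 0, 0, 0, 0.006, 0, 0.0015, 0, 0, 0, 0.006, 0, 0.0015, 0, 0, 0]'

```text
time_s: 44.42
eef_pos: [0.6361, -0.3277, 0.2005]
ee_rot: [3.14, 0.011, -0.444]
contact_force: [-21.3, 4.9, 12.5]
finger_gap: 0.0396
finger_force: 30.0
```

The stop gave 21 N, so it's fully up. Now closing.

carry_out --motion '[-0.0325, 0, -0.006, 0, 0, 0, -0.0595, 0, -0.0075, 0, 0, 0, -0.086, 0, -0.0055, 0, 0, 0, -0.1125, 0, -0.0005, 0, 0, 0, -0.138, 0, 0.0075, 0, 0, 0]'

```text
time_s: 45.05
eef_pos: [0.5178, -0.2717, 0.194]
ee_rot: [3.139, -0.008, -0.444]
contact_force: [3.5, -8.9, 0.5]
finger_gap: 0.0397
finger_force: 30.0
```

carry_out --motion '[-0.0245, 0, 0.0115, 0, 0, 0, -0.047, 0, 0.0255, 0, 0, 0, -0.068, 0, 0.0425, 0, 0, 0, -0.0865, 0, 0.062, 0, 0, 0, -0.103, 0, 0.083, 0, 0, 0]'

```text
time_s: 45.68
eef_pos: [0.4234, -0.2271, 0.111]
ee_rot: [3.138, -0.004, -0.443]
contact_force: [-3.4, -6.7, 5.0]
finger_gap: 0.0396
finger_force: 30.0
```

carry_out --motion '[-0.0105, 0, 0.018, 0, 0, 0, -0.0205, 0, 0.039, 0, 0, 0, -0.027, 0, 0.057, 0, 0, 0, -0.0285, 0, 0.0635, 0, 0, 0, -0.0285, 0, 0.0635, 0, 0, 0]'

```text
time_s: 46.3
eef_pos: [0.396, -0.2141, 0.0449]
ee_rot: [3.139, 0.001, -0.443]
contact_force: [-6.1, -8.2, -3.6]
finger_gap: 0.0389
finger_force: 30.0
```

carry_out --motion '[-0.0005, 0, 0.004, 0, 0, 0, -0.0005, 0, 0.004, 0, 0, 0, -0.0005, 0, 0.004, 0, 0, 0]'

```text
time_s: 46.68
eef_pos: [0.3964, -0.2143, 0.0438]
ee_rot: [3.139, 0.001, -0.443]
contact_force: [-15.1, -1.8, 20.8]
finger_gap: 0.0397
finger_force: 30.0
```

```bash
python3 - <<'E'
from h import *
im,d,c,T=snap('side'); P=cloud(d,c,T); P[d<.05]=0
o=np.array([.5886,-.3036]); L=(P[...,:2]-o)@R.from_euler('z',.4427).as_matrix()[:2,:2].T
z=P[...,2]-.03;r=np.hypot(L[...,0],z); m=(r>.215)&(r<.235)&(abs(L[...,1])<.025)&(z>0)&(z<.2); print('handle',m.sum(),np.percentile(z[m]+.03,[2,50,98]))
save(im[60:260,280:500],'s12.png')
E
```

```text
handle 51 [0.07460897 0.09221687 0.10123806]
```

The up-force of 21 N shows the shutter is at its lower stop. I release and back off.

carry_out --motion '[0, 0, 0, 0, 0, 0, 0, 0, 0, 0, 0, 0, 0, 0, 0, 0, 0, 0, 0, 0, 0, 0, 0, 0, 0, 0, 0, 0, 0, 0]' --fingers 0.087

```text
time_s: 47.35
eef_pos: [0.397, -0.2126, 0.0412]
ee_rot: [-3.141, 0.0, -0.443]
contact_force: [0.5, 0.3, -0.8]
finger_gap: 0.0811
finger_force: 0.0
```

carry_out --motion '[0, 0, -0.01, 0, 0, 0, 0, 0, -0.04, 0, 0, 0, 0, 0, -0.09, 0, 0, 0, 0, 0, -0.14, 0, 0, 0, -0.04, 0, -0.18, 0, 0, 0]'

```text
time_s: 47.98
eef_pos: [0.3619, -0.1964, 0.2246]
ee_rot: [3.141, -0.003, -0.443]
contact_force: [-0.6, 0.0, 0.6]
finger_gap: 0.0871
finger_force: 0.0
```

carry_out --motion '[0, 0, -0.05, 0, 0, 0, 0, -0.06, -0.05, 0, 0, 0, 0, -0.12, -0.05, 0, 0, 0, 0, -0.18, -0.05, 0, 0, 0, 0, -0.18, -0.05, 0, 0, 0]'

```text
time_s: 48.6
eef_pos: [0.4389, -0.0294, 0.2721]
ee_rot: [-3.14, -0.0, -0.436]
contact_force: [-0.6, -0.6, 0.0]
finger_gap: 0.0872
finger_force: 0.0
```

```bash
python3 - <<'E'
from h import *
im,d,c,T=snap('top'); P=cloud(d,c,T); P[d<.05]=0
o=np.array([.5886,-.3036]); L=(P[...,:2]-o)@R.from_euler('z',.4427).as_matrix()[:2,:2].T
z=P[...,2]-.03;r=np.hypot(L[...,0],z); m=(r>.212)&(r<.235)&(abs(L[...,1])<.03)&(z>.02)&(z<.2); print('handle',m.sum(),np.percentile(z[m]+.03,[2,50,98]))
im2,*_=snap('side')
save(np.hstack([cv2.resize(im,(400,300)),cv2.resize(im2,(400,300))]),'fin.png')
E
```

```text
handle 67 [0.09057152 0.096855   0.10092375]
```

View pics/fin.png

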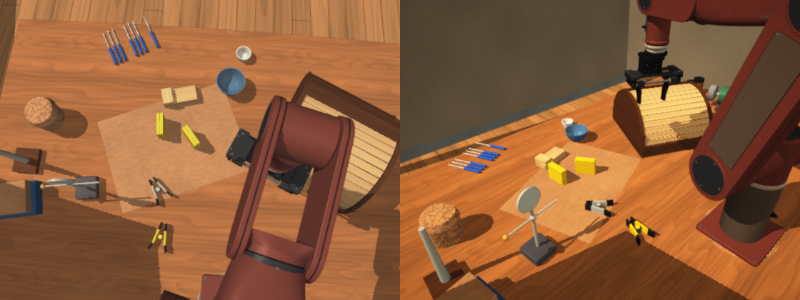

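The final picture shows the shutter shut (handle top at 0.10 m, so its centre is about 0.092 m), the spare clamp on the bench and the bystanders in place.

```bash
python3 -c "
from plant import env; print(env.hand_in())"
```

```text
the job is handed in; nothing more can be done
None
```

Job handed in at about 49 s: both grey moulds on the bench are clamped and standing upright in the store, the shutter is closed down to its stop, and the spare clamp is still on the bench.

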